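# Hang the guide brackets in the ioniser's stream

## Task

Open the ioniser: turn its flow collar from the closed click to the click where the pointer stands over the large stud. With it open there, hang every guide bracket from the mat on the rack by its eye, one to a peg and upright, and let go of it; then, with all of them hanging, turn the collar back to the closed click. Leave the parts bin, the tape roll and the screwdriver where they are.

Things in the scene. Friction and masses are not known exactly. Their poses are not given: they have to be found in the camera images.
- rack: fixed pipe rack: a level aluminium pipe, 28 mm thick, 440 mm long, axis 175 mm up along the rack's y, on posts at y = +-205 mm (199 mm tall). Five 10 mm steel pegs stick out to the rack's -x (roughly towards the robot), sloping up 25 degrees to their free tips, 75 mm along the peg from the pipe's axis. Origin on the table under the pipe's middle, z up; yaw varies
- peg1 (a point): point on the axis of peg 1 of 5 (peg 1 at the rack's +y end, 75 mm apart, all alike), 45 mm along it from the pipe's axis, 30 mm short of its tip; 194 mm above the table. Frame parallel to the rack's
- peg2 (a point): point on the axis of peg 2 of 5 (peg 1 at the rack's +y end, 75 mm apart, all alike), 45 mm along it from the pipe's axis, 30 mm short of its tip; 194 mm above the table. Frame parallel to the rack's
- peg3 (a point): point on the axis of peg 3 of 5 (peg 1 at the rack's +y end, 75 mm apart, all alike), 45 mm along it from the pipe's axis, 30 mm short of its tip; 194 mm above the table. Frame parallel to the rack's
- peg4 (a point): point on the axis of peg 4 of 5 (peg 1 at the rack's +y end, 75 mm apart, all alike), 45 mm along it from the pipe's axis, 30 mm short of its tip; 194 mm above the table. Frame parallel to the rack's
- peg5 (a point): point on the axis of peg 5 of 5 (peg 1 at the rack's +y end, 75 mm apart, all alike), 45 mm along it from the pipe's axis, 30 mm short of its tip; 194 mm above the table. Frame parallel to the rack's
- bracket1: loose aluminium guide bracket, 0.27 to 0.44 kg, may be absent; all alike. Stands on a 2 mm mat on its steel foot, 56 x 56 x 10 mm; from the foot's middle rises a sheet 5 mm thick (x), 56 mm wide (y), top edge 140 mm above the underside, with a round eye 29 mm across, along x, 80 mm above the underside. Origin: centre of the underside, z up. Grip the sheet above the eye (95 to 140 mm up)
- bracket1_eye (a point): centre of bracket1's eye
- bracket2: loose aluminium guide bracket, 0.27 to 0.44 kg, may be absent; all alike. Stands on a 2 mm mat on its steel foot, 56 x 56 x 10 mm; from the foot's middle rises a sheet 5 mm thick (x), 56 mm wide (y), top edge 140 mm above the underside, with a round eye 29 mm across, along x, 80 mm above the underside. Origin: centre of the underside, z up. Grip the sheet above the eye (95 to 140 mm up)
- bracket2_eye (a point): centre of bracket2's eye
- bracket3: loose aluminium guide bracket, 0.27 to 0.44 kg, may be absent; all alike. Stands on a 2 mm mat on its steel foot, 56 x 56 x 10 mm; from the foot's middle rises a sheet 5 mm thick (x), 56 mm wide (y), top edge 140 mm above the underside, with a round eye 29 mm across, along x, 80 mm above the underside. Origin: centre of the underside, z up. Grip the sheet above the eye (95 to 140 mm up)
- bracket3_eye (a point): centre of bracket3's eye
- bracket4: loose aluminium guide bracket, 0.27 to 0.44 kg, may be absent; all alike. Stands on a 2 mm mat on its steel foot, 56 x 56 x 10 mm; from the foot's middle rises a sheet 5 mm thick (x), 56 mm wide (y), top edge 140 mm above the underside, with a round eye 29 mm across, along x, 80 mm above the underside. Origin: centre of the underside, z up. Grip the sheet above the eye (95 to 140 mm up)
- bracket4_eye (a point): centre of bracket4's eye
- bracket5: loose aluminium guide bracket, 0.27 to 0.44 kg, may be absent; all alike. Stands on a 2 mm mat on its steel foot, 56 x 56 x 10 mm; from the foot's middle rises a sheet 5 mm thick (x), 56 mm wide (y), top edge 140 mm above the underside, with a round eye 29 mm across, along x, 80 mm above the underside. Origin: centre of the underside, z up. Grip the sheet above the eye (95 to 140 mm up)
- bracket5_eye (a point): centre of bracket5's eye
- ioniser: bench air ioniser, fixed: round white foot 132 mm across and 45 mm high, from whose middle rises a fixed steel barrel 42 mm across to 110 mm above the table, with the black flow collar round it. Origin at the table on the barrel's axis, z up; its yaw varies
- collar (a joint): angle of the flow collar (rad): 0 at the closed click, growing anticlockwise seen from above; end stops at -0.03 and 1.47. It clicks at 0, 0.48, 0.96 and 1.44 and snaps into the nearest click when let go; passing between clicks takes up to about 0.25 N m
- collar_grip (a point): on the collar's axis, at the height to grip, 78 mm above the table. The collar is a knurled black ring 54 mm in diameter, from 55 to 90 mm above the table; nothing but its pointer sticks out of it
- pointer (a point): point of the collar's pointer, a black bar 8 mm wide and high, its underside 56 mm above the table, that reaches out to 58 mm from the axis; this point is 52 mm from the axis. It sweeps clear above the stud and dots
- stud: the mark: a raised round dark stud, 14 mm across and 6 mm high, on top of the ioniser's foot, 52 mm from the barrel's axis, under one of the three open clicks (which one varies); the other two have 5 mm dots. Origin at its underside centre, 45 mm above the table. The closed click is marked by a short radial bar
- parts_bin: bystander: loose white open parts bin 120 x 170 x 60 mm; leave alone
- tape_roll: bystander: loose yellow tape roll lying flat, 90 mm across, 30 mm high; leave alone
- screwdriver: bystander: loose screwdriver 200 mm long lying on the table; leave alone

How it is judged:
By the outcome, as a careful person would: the job done as asked, in the order asked, and still so for the second after the job is handed in, with the robot touching nothing.
Of bracket1, bracket2, bracket3, bracket4, bracket5 only 3 to 5 are there at a start; the rules pass over those that are not, and their reading is None.
At some moment in a run one of bracket1, bracket2, bracket3, bracket4, bracket5 may be knocked a few centimetres aside while the robot is not near it.
It also fails if it takes over 210 s, if anything falls off the work surface, if the arm or the gripper's body presses on something with over 40 N, if the wrist force passes 120 N, or if a joint passes its speed limit or range.

## Robot

A 6-joint arm with a two-finger parallel gripper is mounted at the origin on the work surface. World frame = base frame: x ahead of the robot, y to its left, z up, the work surface at z = 0. Lengths are in m, angles in rad, forces in N, time in s.
With the tool pointing down it reaches from about 0.35 to 0.975 m from the base axis. Payload 7.1 kg.
Tool frame: the origin (TCP) lies at the very end of the fingers, on their centre line; the grasp point (between the pads) lies 19 mm behind it; z points along the fingers, y is the line along which they close (so a half turn about z gives the same grasp; the last joint's range is limited). The gripper opens to 88 mm and grips with 3 to 60 N. Pads are 20 mm wide; open, the fingers measure 115 mm over their backs; the gripper's body (75 mm by 178 mm) begins 61 mm behind the grasp point.
Start: joints at [1.272, 0.423, 1.63, -0, 1.089, -0.019], TCP at [0.173, 0.601, 0.223] pointing down, gripper open.
Joint ranges: [-3, 3], [-0.9, 2.11], [0.09, 2.58], [-1.31, 4.45], [0.11, 2.69], [-2.54, 2.54]. Speed limits (rad/s): [2.39, 2.39, 3.01, 3.14, 3.14, 3.14].

## Interface

Orientations are given as [roll, pitch, yaw] about the fixed x, y, z axes, in that order (R = Rz(yaw) Ry(pitch) Rx(roll)).
In Python, from workcell import * gives the robot as it stands.
- The arm moves only by the tool drive_tool, never from a script. Its argument "increments" is a list of rows, each a list of 2 entries, a list of its own where there are three numbers: the shift along the tool's x, y, z each as a share of 0.15 m, from -1 to 1, then the turn about the tool's z as a share of pi/4 rad, from -1 to 1. In form: [[[tx, ty, tz], twist], ...]. A call has 1 to 20 rows; each row is the pose to reach, as a shift and turn from the pose commanded when the call began, along the tool's axes at that moment; what a row does not reach only later rows make up. A row lasts 1/10 s, in which the tool goes at most 50 mm and 8.59 degrees, less where a joint would pass 70% of its speed; a pose out of reach is approached as far as the arm can. A call with a number of a shift or a turn outside -1 to 1 is refused whole. A call with a gripper value outside its range is refused whole. "gripper" is the closure, from 0 (fully open) to 1 (shut), set as the call begins (left out, the last holds). The fingers move at their own pace and stop on an object; "squeeze" is the grip in N (left out, the last holds). Time passes only in rows, so rows that repeat a pose let the fingers close. It gives the time, the measured TCP pose, the force, the opening and the grip force at its end, in the units of the state.
- sense(): the state, without advancing time (a new reading comes with each control period).
- grab_frame(name): name is "scene" or "top" or "wrist"; returns a dict with "pixels" (400x640x3 uint8, blue, green, red), "fx", "fy", "cx", "cy" (pixels), "R" (3x3) and "t" (3): a world point X has camera coordinates R X + t. Camera axes: x right, y down, z forward; pixel columns grow to the right and rows downward; lengths in m; the calibration is good to about 2 mm. A picture is of the moment at which its call begins. There is no depth.
- finish_job(): hands the job in; it is judged then, once.
The state is a dict: "time": time; "joints": joint angles; "qvel": joint speeds; "effort": joint torques, N m; "position": TCP position; "ee_rot": TCP orientation; "force": force on the tool from outside, world axes, zero at the start; "wrist_torque": the same for the moment, N m; "gripper_width": finger opening in m; "finger_force": force on a finger pad.
Only numpy, scipy, OpenCV 4.12 (cv2) and the standard library are available. Lean on these libraries where they do the work, as an engineer would, in place of code of your own. Each camera call takes 0.05 s, during which the arm holds its last target. There are 200 camera calls.

## Working session

There is one attempt and no reset: what is moved stays moved. The work goes in short steps, Python scripts to look and compute and a tool call to move; the robot and the scene stay as the last step left them, time stands still between calls to the robot, and variables do not carry over. Pictures are saved under pics/ and viewed, at most 14 in all, crops included, and the job is handed in when it is done.

Besides the shell and the picture viewer there is one more tool, called after "Emit:" by a JSON object that holds its "method" and its "body", one argument or row to a line. drive_tool: Moves the arm, as the interface text tells. Its arguments: {"type":"object","properties":{"increments":{"type":"array"},"gripper":{"type":"number"},"squeeze":{"type":"number"}},"required":["increments"]}

```bash
ls; mkdir -p pics; python3 - <<'E'
from workcell import *
import cv2
s=sense();print(s)
for n in ("scene","top"):
    f=grab_frame(n);cv2.imwrite(f"pics/{n}0.png",f["pixels"]);print(n,f["fx"],f["fy"],f["cx"],f["cy"],f["R"],f["t"])
E
```

```text
pics
{'time': 0.0, 'joints': array([ 1.27199034e+00,  4.23843759e-01,  1.63069264e+00, -1.40647033e-05,
        1.08857543e+00, -1.90121545e-02]), 'qvel': array([ 0.00172255, -0.0010502 ,  0.00018355,  0.00058793, -0.00104075,
       -0.00049853]), 'effort': array([ 1.48865231e-03, -5.44630873e+01, -2.73671722e+01,  6.44508144e-02,
        2.27758137e-02, -1.24303283e-04]), 'position': array([0.17242164, 0.60016971, 0.22189883]), 'ee_rot': array([-3.14007352e+00, -1.64323495e-05,  2.86180534e+00]), 'force': array([ 0.10596102,  0.60822093, -0.49291612]), 'wrist_torque': array([-0.02342645,  0.00222893, -0.03452549]), 'finger_force': 0.0, 'gripper_width': 0.08767616572569611}
scene 389.0832736514124 389.0832736514124 311.8393916988083 196.9702893449689 [[-0.63359238  0.7734472   0.01844245]
 [ 0.58877026  0.49749909 -0.63705905]
 [-0.50190665 -0.39277739 -0.77059434]] [ 0.41375966 -0.20252057  1.38862548]
top 509.3596299485768 509.3596299485768 313.2818407609436 201.65188949533655 [[-0.00573988 -0.99997722 -0.0035514 ]
 [-0.99748072  0.00597659 -0.07068594]
 [ 0.07070555  0.00313672 -0.9974923 ]] [-0.05617157  0.59244413  1.61334154]
```

View pics/scene0.png

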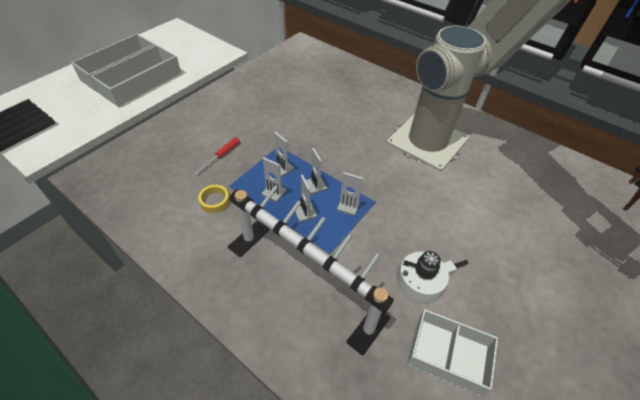

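View pics/top0.png

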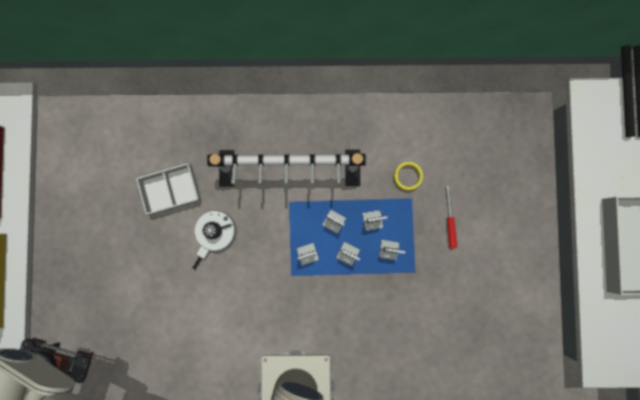

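The scene shows five brackets on the blue mat, the rack beyond them, and the ioniser at about (425,270). In the top view the brackets are near (334,222), (373,220), (307,254), (348,254) and (390,250), the ioniser near (214,231), and the pipe at row 159. Next I'll zoom in on the ioniser and the brackets.

```bash
python3 - <<'E'
import cv2,numpy as np
t=cv2.imread("pics/top0.png");s=cv2.imread("pics/scene0.png")
a=cv2.resize(t[195:280,175:255],None,fx=5,fy=5,interpolation=3)
b=cv2.resize(s[235:310,385:475],None,fx=5,fy=5,interpolation=3)
h=max(a.shape[0],b.shape[0]); o=np.zeros((h,800,3),np.uint8)
a=a[:,:350];o[:a.shape[0],:350]=a;o[:b.shape[0],350:800]=b
cv2.imwrite("pics/ion.png",o)
a=cv2.resize(t[140:280,205:420],None,fx=3.7,fy=3.7,interpolation=3)
cv2.imwrite("pics/br.png",a);print(a.shape)
E
```

```text
(518, 796, 3)
```

View pics/ion.png

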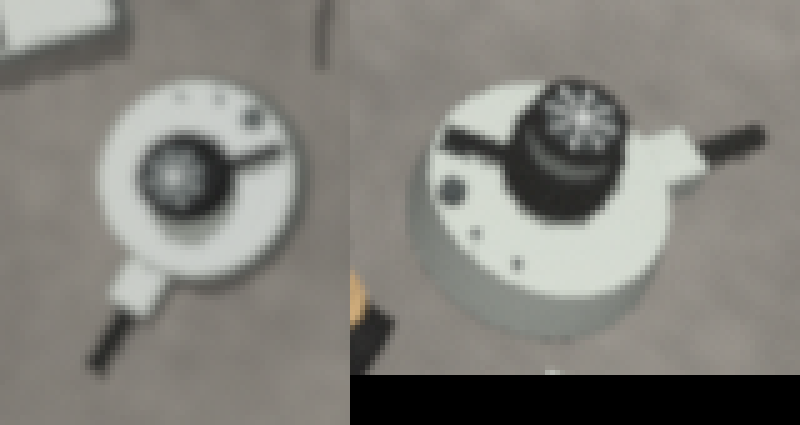

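View pics/br.png

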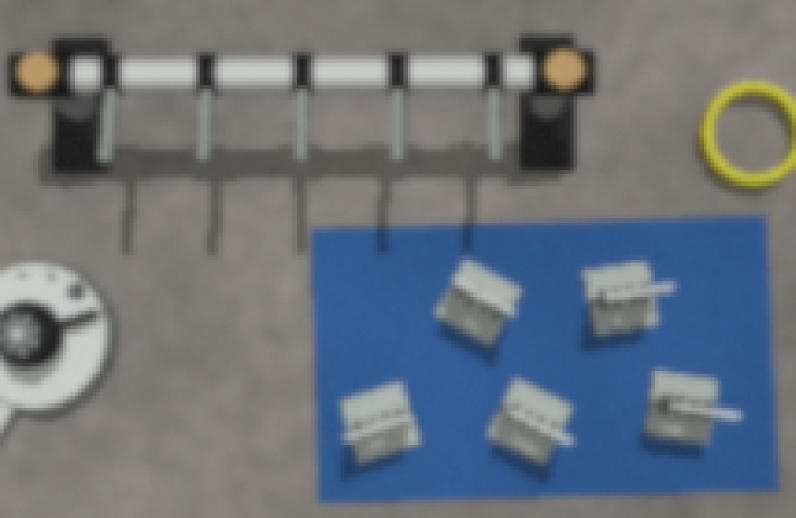

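The stud is at the first click anticlockwise from the pointer, so the collar turns +0.48. Next I'll measure the ioniser, rack and brackets.

```bash
cat > h.py <<'E'
from workcell import *
import cv2,numpy as np
def ray(f,uv,z):
    R,t=np.array(f["R"]),np.array(f["t"]);C=-R.T@t
    uv=np.atleast_2d(np.float64(uv))
    d=np.c_[(uv[:,0]-f["cx"])/f["fx"],(uv[:,1]-f["cy"])/f["fy"],np.ones(len(uv))]@R
    return C+d*((z-C[2])/d[:,2])[:,None]
def proj(f,X):
    p=np.atleast_2d(X)@np.array(f["R"]).T+f["t"]
    return np.c_[f["fx"]*p[:,0]/p[:,2]+f["cx"],f["fy"]*p[:,1]/p[:,2]+f["cy"]]
def deltas(pts):
    """pts: list of (x,y,z,yaw); prints shares per call, each relative to the previous pose"""
    s=sense();p=np.array(s["position"]);y=s["ee_rot"][2]
    print("at",s["time"],p.round(4),"yaw",round(y,4))
    for X in pts:
        d=np.array(X[:3])-p;dy=(X[3]-y+np.pi)%(2*np.pi)-np.pi
        tx=np.array([np.cos(y),np.sin(y),0]);ty=np.array([np.sin(y),-np.cos(y),0])
        print(np.round([d@tx/.15,d@ty/.15,-d[2]/.15,-dy/(np.pi/4)],3))
        p=np.array(X[:3]);y=X[3]
E
python3 - <<'E'
from h import *
f=grab_frame("top");im=f["pixels"];hsv=cv2.cvtColor(im,cv2.COLOR_BGR2HSV)
blue=cv2.inRange(hsv,(100,120,50),(125,255,255))
c=max(cv2.findContours(blue,0,2)[0],key=cv2.contourArea);hull=np.zeros_like(blue);cv2.fillConvexPoly(hull,cv2.convexHull(c),255)
fg=((hsv[...,1]<90)&(hull>0)).astype(np.uint8)
n,l,st,ce=cv2.connectedComponentsWithStats(fg)
g=cv2.cvtColor(im,cv2.COLOR_BGR2GRAY)
for i in range(1,n):
    if st[i,4]<60: continue
    x,y,w,h=st[i,:4]; print(i,st[i],ray(f,ce[i],.02)[0].round(3))
    print("\n".join(" ".join("%3d"%v for v in r) for r in g[y-1:y+h+1,x-1:x+w+3]))
# ioniser
white=cv2.inRange(hsv[195:280,175:255],(0,0,190),(180,40,255))
print(cv2.minEnclosingCircle(np.argwhere(white>0)[:,::-1].astype(np.float32)))
# rack caps
o=cv2.inRange(hsv,(8,90,120),(20,255,255));n,l,st,ce=cv2.connectedComponentsWithStats(o[:250])
for i in range(1,n):
    if st[i,4]>40: print("cap",st[i],ce[i],ray(f,ce[i],.199)[0].round(4))
E
```

```text
4 [322 210  24  24 344] [ 0.529 -0.125  0.02 ]
 83  81  82  82  82  82  82  84  88  97 100  96  89  84  81  81  80  81  81  81  81  81  81  80  80  81  81  82
 83  82  82  82  83  82  84  87 105 125 136 127 113  97  87  84  81  82  80  81  82  81  81  81  81  81  81  81
 83  82  82  83  82  82  86  98 125 150 159 155 144 124 106  93  87  83  82  82  81  82  83  81  81  80  82  80
 82  82  82  84  83  84  91 110 141 164 171 169 163 151 136 119 105  93  86  83  81  83  81  83  80  81  81  82
 84  84  82  84  84  88 102 131 158 170 175 173 171 168 159 149 135 119 103  90  84  82  82  82  81  81  82  80
 82  85  84  83  86  97 122 153 171 177 176 176 176 173 171 168 159 149 133 117 101  91  85  82  82  81  81  82
 84  84  83  84  88 105 137 169 183 184 179 177 175 175 175 174 172 167 159 147 130 113  98  87  84  82  82  82
 84  84  85  85  90 105 133 163 180 185 184 181 177 174 176 175 175 174 171 167 159 145 126 107  93  86  82  83
 83  84  84  87  93 103 115 134 153 169 181 185 179 173 174 176 176 176 176 174 172 165 153 136 115  93  84  81
 84  84  85  92 104 111 108 105 116 136 158 1
[... 12255 characters left out ...]
122 131 131 125 119 112  97  82  79  81  82  81  80  80  82  82
 83  78  70  66  63  61  60  60  65  74  82  94 106 114 117 116 105  86  76  78  81  80  80  81  82  81  82
 84  81  77  75  72  65  61  60  58  60  63  70  80  92 101 104  94  78  74  79  80  81  80  80  79  81  81
 83  83  82  81  79  74  67  64  62  60  59  59  62  69  79  81  76  71  74  80  81  80  81  81  81  81  80
 83  83  83  83  81  79  78  73  68  63  60  58  58  61  60  63  63  68  76  79  79  80  80  80  82  81  81
((25.32978630065918, 24.712766647338867), 35.388214111328125)
cap [352 153  11  11  87] [357.         158.11494253] [ 0.7042 -0.1866  0.199 ]
cap [210 155  10   9  80] [214.5 158.9] [0.7045 0.2233 0.199 ]
```

```bash
python3 - <<'E'
from h import *
f=grab_frame("top")
print("ion",ray(f,(214.6,230.6),.045),ray(f,(210.4,230.4),.11),"ptr",ray(f,(231,225.4),.064))
for a,b in [((327,214.7),(343.3,223)),((368,219.7),(386.7,216.7)),((385,249.2),(404.3,252.2)),((297.3,257.3),(316,252.5)),((343,251.2),(359.7,258.8))]:
    P=ray(f,[a,b],.142);d=P[0]-P[1];print(P.mean(0).round(4),np.degrees(np.arctan2(d[1],d[0])).round(1),np.linalg.norm(d).round(4))
io=ray(f,(214.6,230.6),.045)[0]
deltas([(*((np.array([.173,.601])+[io[0],io[1]])/2),.22,2.4),(io[0],io[1],.22,1.815)])
E
```

```text
ion [[0.50083284 0.25168088 0.045     ]] [[0.50052758 0.25158284 0.11      ]] ptr [[0.51642395 0.19694589 0.064     ]]
[ 0.5321 -0.1245  0.142 ] 62.6 0.0541
[ 0.5332 -0.2495  0.142 ] 98.8 0.0561
[ 0.4371 -0.2991  0.142 ] 80.9 0.0574
[ 0.4263 -0.0396  0.142 ] 104.0 0.0569
[ 0.4252 -0.1713  0.142 ] 65.3 0.0539
at 0.2 [0.1725 0.6004 0.2222] yaw 2.8618
[-1.374 -0.812  0.015  0.588]
[-1.592 -0.12  -0.     0.745]
```

Emit:
{"method": "drive_tool", "body": {
  "increments": [
    [[-0.3,-0.18,0],0],
    [[-0.6,-0.36,0],0],
    [[-0.915,-0.544,0],0],
    [[-0.915,-0.544,0],0]
  ],
  "gripper": 0
}}

```text
time: 0.6
position: [0.2842, 0.481, 0.2225]
ee_rot: [-3.14, 0.001, 2.859]
force: [-0.2, 0.0, 0.2]
gripper_width: 0.0878
finger_force: 0.0
```

Emit:
{"method": "drive_tool", "body": {
  "increments": [
    [[-0.3,-0.18,0],0],
    [[-0.6,-0.36,0],0],
    [[-0.915,-0.544,0],0],
    [[-0.915,-0.544,0],0]
  ]
}}

```text
time: 1.0
position: [0.3937, 0.3655, 0.2227]
ee_rot: [-3.141, 0.001, 2.858]
force: [-0.5, 0.5, -0.5]
gripper_width: 0.0879
finger_force: 0.0
```

Emit:
{"method": "drive_tool", "body": {
  "increments": [
    [[-0.3,-0.18,0],0.19],
    [[-0.6,-0.36,0],0.38],
    [[-0.915,-0.544,0],0.57],
    [[-0.915,-0.544,0],0.67],
    [[-0.915,-0.544,0],0.67]
  ]
}}

```text
time: 1.5
position: [0.5016, 0.2512, 0.2225]
ee_rot: [3.141, -0.0, 2.332]
force: [-0.8, -0.2, -0.1]
gripper_width: 0.088
finger_force: 0.0
```

Emit:
{"method": "drive_tool", "body": {
  "increments": [
    [[0,0,0],0.19],
    [[0,0,0],0.38],
    [[0,0,0],0.57],
    [[0,0,0],0.66],
    [[0,0,0],0.66],
    [[0,0,0],0.66],
    [[0,0,0],0.66]
  ]
}}

```text
time: 2.2
position: [0.5002, 0.2524, 0.2227]
ee_rot: [-3.141, -0.0, 1.82]
force: [-0.1, -0.6, 0.1]
gripper_width: 0.0877
finger_force: 0.0
```

```bash
python3 - <<'E'
from h import *
s=sense();print(s["time"],s["position"],s["ee_rot"],s["force"],s["joints"])
f=grab_frame("wrist");cv2.imwrite("pics/w1.png",f["pixels"]);print(f["fx"],f["R"],f["t"])
print(proj(f,[[.5007,.2517,.11],[.5007,.2517,.045],[.5164,.1969,.064]]))
E
```

```text
2.2 [0.50023508 0.25241225 0.22267542] [-3.14144366e+00 -1.05816100e-04  1.82043143e+00] [-0.10537961 -0.55431135  0.05772469] [4.45997406e-01 3.28848622e-01 1.77460386e+00 1.54206116e-04
 1.03826567e+00 1.96283995e-01]
359.04763177949695 [[ 9.68584857e-01  2.48682066e-01  7.77167363e-04]
 [ 2.39611792e-01 -9.34084563e-01  2.64711575e-01]
 [ 6.65549612e-02 -2.56209404e-01 -9.64327319e-01]] [-0.54828951  0.08427451  0.42019607]
[[313.52897469 203.59008677]
 [313.62384575 186.11728311]
 [315.2883201  248.82658046]]
```

View pics/w1.png

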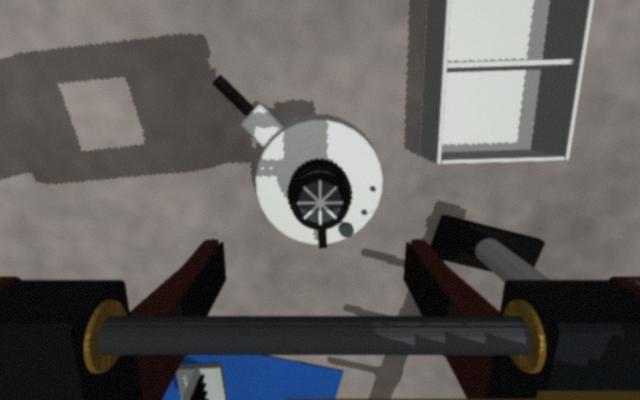

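Wrist view: barrel top at about (320,203) against a prediction of (313.5,203.6), with the pointer pointing down to (322,246) and the stud at (346,229). There is an offset of a few mm, so I'll refine it numerically.

```bash
cat >> h.py <<'E'
def whitefit(f,c,r):
    """fit ellipse to the hull of the bright foot near pixel c"""
    hsv=cv2.cvtColor(f["pixels"],cv2.COLOR_BGR2HSV)
    m=((hsv[...,2]>185)&(hsv[...,1]<40)).astype(np.uint8)
    yy,xx=np.mgrid[:400,:640];m[np.hypot(xx-c[0],yy-c[1])>r]=0
    h=cv2.convexHull(np.argwhere(m>0)[:,::-1].astype(np.float32))
    return cv2.fitEllipse(h)
E
python3 - <<'E'
from h import *
f=grab_frame("top");print(f["pixels"][150:153,140:142].mean())
e=whitefit(f,(214.6,230.6),22.5);print(e,ray(f,e[0],.045))
f=grab_frame("wrist");e=whitefit(f,(320,182),66);print(e,ray(f,e[0],.045))
g=cv2.cvtColor(f["pixels"],cv2.COLOR_BGR2GRAY)
d=((g<60)).astype(np.uint8);d[:,:280]=0;d[:,360:]=0;d[:155]=0;d[260:]=0
d=cv2.morphologyEx(d,cv2.MORPH_CLOSE,np.ones((9,9)))
n,l,st,ce=cv2.connectedComponentsWithStats(d);print(st[1:],ce[1:])
print(ray(f,(320,203),.11),ray(f,(322,246),.064), f["cx"])
# fingers
row=g[238];print(np.where(np.abs(np.diff(row.astype(int)))>25)[0])
E
```

```text
126.77777777777777
((215.29896545410156, 229.68234252929688), (33.36247253417969, 36.68666076660156), 165.75965881347656) [[0.50370717 0.24950013 0.045     ]]
((318.7283630371094, 181.3907012939453), (122.7177505493164, 125.46561431884766), 83.65383911132812) [[0.50455778 0.25702639 0.045     ]]
[[ 288  159   63   89 3121]] [[319.62832426 193.22941365]]
[[0.50577144 0.25305423 0.11      ]] [[0.52204948 0.20087227 0.064     ]] 314.34147577841793
[313 317 318 324 325 326 432]
```

Emit:
{"method": "drive_tool", "body": {
  "increments": [
    [[-0.007,0.028,0.2],0],
    [[-0.007,0.028,0.5],0],
    [[-0.007,0.028,0.8],0],
    [[-0.007,0.028,0.95],0],
    [[-0.007,0.028,1.0],0]
  ]
}}

```text
time: 2.85
position: [0.5034, 0.2508, 0.07]
ee_rot: [-3.137, 0.001, 1.818]
force: [0.5, -0.4, -0.5]
gripper_width: 0.0882
finger_force: 0.0
```

Emit:
{"method": "drive_tool", "body": {
  "increments": [
    [[0,0,0.05],0],
    [[0,0,0.091],0],
    [[0,0,0.091],0]
  ]
}}

```text
time: 3.15
position: [0.5054, 0.2519, 0.0594]
ee_rot: [3.141, -0.0, 1.817]
force: [-0.1, 0.5, 0.2]
gripper_width: 0.0877
finger_force: 0.0
```

Emit:
{"method": "drive_tool", "body": {
  "increments": [
    [[0,0,0],0],
    [[0,0,0],0],
    [[0,0,0],0],
    [[0,0,0],0],
    [[0,0,0],0],
    [[0,0,0],0],
    [[0,0,0],0],
    [[0,0,0],0],
    [[0,0,0],0],
    [[0,0,0],0]
  ],
  "gripper": 1,
  "squeeze": 30
}}

```text
time: 4.15
position: [0.5049, 0.2517, 0.0593]
ee_rot: [-3.141, 0.0, 1.817]
force: [-2.4, -1.5, 4.8]
gripper_width: 0.0539
finger_force: 30.0
```

Emit:
{"method": "drive_tool", "body": {
  "increments": [
    [[0,0,0],-0.1],
    [[0,0,0],-0.2],
    [[0,0,0],-0.3],
    [[0,0,0],-0.4],
    [[0,0,0],-0.5],
    [[0,0,0],-0.58],
    [[0,0,0],-0.62],
    [[0,0,0],-0.62],
    [[0,0,0],-0.62],
    [[0,0,0],-0.62]
  ],
  "squeeze": 45
}}

```text
time: 5.15
position: [0.5056, 0.2521, 0.0593]
ee_rot: [3.14, 0.0, 2.303]
force: [0.7, 1.8, 4.3]
gripper_width: 0.0535
finger_force: 45.0
```

Emit:
{"method": "drive_tool", "body": {
  "increments": [
    [[0,0,0],0],
    [[0,0,0],0],
    [[0,0,0],0],
    [[0,0,0],0],
    [[0,0,0],0],
    [[0,0,0],0],
    [[0,0,0],0],
    [[0,0,0],0]
  ],
  "gripper": 0
}}

```text
time: 5.95
position: [0.505, 0.2517, 0.059]
ee_rot: [-3.142, -0.0, 2.304]
force: [0.1, -1.1, 0.0]
gripper_width: 0.0875
finger_force: 0.0
```

Emit:
{"method": "drive_tool", "body": {
  "increments": [
    [[0,0,-0.3],0],
    [[0,0,-0.6],0],
    [[0,0,-0.9],0],
    [[0,0,-1.0],0],
    [[0,0,-1],0]
  ]
}}

```text
time: 6.45
position: [0.5066, 0.2525, 0.212]
ee_rot: [3.136, 0.002, 2.304]
force: [-0.3, 0.1, 0.0]
gripper_width: 0.0877
finger_force: 0.0
```

```bash
python3 - <<'E'
from h import *
s=sense();print(s["time"],s["position"],s["ee_rot"])
f=grab_frame("wrist");cv2.imwrite("pics/w2.png",f["pixels"][100:300,200:440])
E
```

```text
6.45 [0.50661961 0.2524814  0.21203187] [3.13594977e+00 1.69347606e-03 2.30416056e+00]
```

View pics/w2.png

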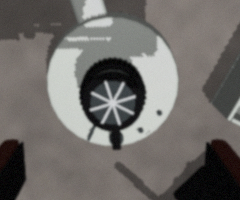

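The pointer, at crop (117,140), now stands over the stud, and the two dots and the bar are visible. Next is bracket A.

```bash
python3 - <<'E'
from h import *
y=2.304
deltas([(.515,.127,.24,y),(.524,.0,.24,1.7),(.5321,-.1245,.24,np.radians(62.6))])
E
```

```text
at 6.5 [0.5054 0.2519 0.2099] yaw 2.3042
[-0.661 -0.51  -0.201  0.   ]
[-0.669 -0.522 -0.     0.769]
[-0.83  -0.053 -0.     0.773]
```

Emit:
{"method": "drive_tool", "body": {
  "increments": [
    [[-0.22,-0.17,-0.1],0],
    [[-0.44,-0.34,-0.2],0],
    [[-0.661,-0.51,-0.2],0]
  ],
  "gripper": 0.49
}}

```text
time: 6.8
position: [0.5144, 0.1258, 0.2386]
ee_rot: [-3.141, -0.0, 2.305]
force: [1.5, 0.4, -0.1]
gripper_width: 0.0672
finger_force: 0.0
```

Emit:
{"method": "drive_tool", "body": {
  "increments": [
    [[-0.2,-0.15,0],0.19],
    [[-0.4,-0.31,0],0.38],
    [[-0.6,-0.47,0],0.57],
    [[-0.67,-0.522,0],0.76],
    [[-0.67,-0.522,0],0.769]
  ]
}}

```text
time: 7.3
position: [0.5226, -0.0019, 0.237]
ee_rot: [-3.138, -0.0, 1.696]
force: [-0.4, 0.6, 1.1]
gripper_width: 0.0447
finger_force: 0.0
```

Emit:
{"method": "drive_tool", "body": {
  "increments": [
    [[-0.2,-0.01,0],0.19],
    [[-0.4,-0.02,0],0.38],
    [[-0.6,-0.04,0],0.57],
    [[-0.83,-0.053,0],0.76],
    [[-0.83,-0.053,0],0.773],
    [[-0.83,-0.053,0],0.773],
    [[-0.83,-0.053,0],0.773]
  ]
}}

```text
time: 8.0
position: [0.5314, -0.1233, 0.2382]
ee_rot: [-3.14, 0.0, 1.097]
force: [-0.1, -0.2, -0.3]
gripper_width: 0.0448
finger_force: 0.0
```

```bash
python3 - <<'E'
from h import *
s=sense();print(s["time"],s["position"],s["ee_rot"],s["gripper_width"])
f=grab_frame("wrist")
im=f["pixels"].copy();r=np.radians(62.6);c=np.array([.5321,-.1245,.142]);d=.028*np.array([np.cos(r),np.sin(r),0])
print(proj(f,[c-d,c,c+d]))
cv2.imwrite("pics/w3.png",im)
E
```

```text
8.0 [ 0.53142429 -0.12328692  0.23821712] [-3.13986504e+00  8.40217268e-06  1.09726191e+00] 0.04478161861724576
[[315.00302758 245.10720982]
 [315.26088499 209.90402085]
 [315.53343213 172.69536355]]
```

View pics/w3.png

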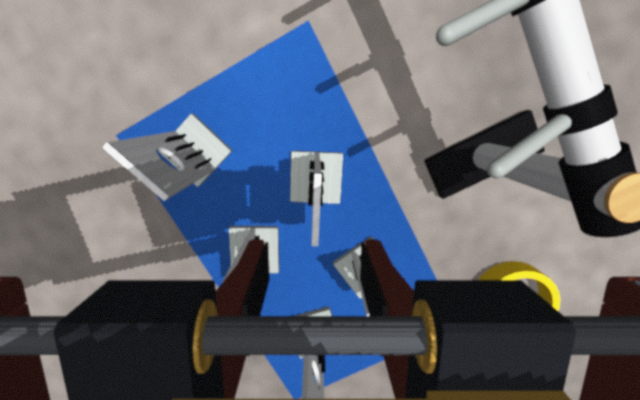

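The sheet's top edge runs from (317,170) to (315,246), matching the prediction. I'll lower and grip.

Emit:
{"method": "drive_tool", "body": {
  "increments": [
    [[0,0,0.2],0],
    [[0,0,0.5],0],
    [[0,0,0.75],0],
    [[0,0,0.82],0],
    [[0,0,0.82],0]
  ]
}}

```text
time: 8.55
position: [0.5309, -0.1236, 0.1149]
ee_rot: [-3.138, 0.001, 1.095]
force: [1.2, 0.4, -0.4]
gripper_width: 0.0447
finger_force: 0.0
```

Emit:
{"method": "drive_tool", "body": {
  "increments": [
    [[0,0,0],0],
    [[0,0,0],0],
    [[0,0,0],0],
    [[0,0,0],0],
    [[0,0,0],0],
    [[0,0,0],0],
    [[0,0,0],0],
    [[0,0,0],0]
  ],
  "gripper": 1,
  "squeeze": 35
}}

```text
time: 9.35
position: [0.5321, -0.1249, 0.1165]
ee_rot: [3.141, -0.0, 1.093]
force: [-0.9, -0.3, 6.5]
gripper_width: 0.0051
finger_force: 35.0
```

Emit:
{"method": "drive_tool", "body": {
  "increments": [
    [[0,0,-0.15],0],
    [[0,0,-0.4],0],
    [[0,0,-0.7],0],
    [[0,0,-1],0],
    [[0,0,-1],0],
    [[0,0,-1],0]
  ]
}}

```text
time: 9.95
position: [0.5316, -0.1247, 0.266]
ee_rot: [3.141, -0.0, 1.093]
force: [-0.8, -0.0, -5.1]
gripper_width: 0.0047
finger_force: 35.0
```

```bash
python3 - <<'E'
from h import *
s=sense();print(s["force"],s["gripper_width"])
H=np.pi/2
deltas([(.58,-.1317,.285,H),(.605,-.1317,.239,H),(.6655,-.1317,.225,H),(.6655,-.1317,.215,H)])
E
```

```text
[-0.76905143 -0.00670909 -5.1152811 ] 0.004739774272598282
at 9.95 [ 0.5316 -0.1247  0.266 ] yaw 1.0931
[ 0.107  0.308 -0.127 -0.608]
[ 0.     0.167  0.307 -0.   ]
[ 0.     0.403  0.093 -0.   ]
[ 0.     0.     0.067 -0.   ]
```

Emit:
{"method": "drive_tool", "body": {
  "increments": [
    [[0.05,0.15,-0.1],-0.15],
    [[0.107,0.308,-0.127],-0.3],
    [[0.107,0.308,-0.127],-0.45],
    [[0.107,0.308,-0.127],-0.608],
    [[0.107,0.308,-0.127],-0.608],
    [[0.107,0.308,-0.127],-0.608]
  ]
}}

```text
time: 10.55
position: [0.5791, -0.1314, 0.2828]
ee_rot: [-3.138, -0.001, 1.567]
force: [-0.3, 0.2, -3.9]
gripper_width: 0.005
finger_force: 35.0
```

Emit:
{"method": "drive_tool", "body": {
  "increments": [
    [[0,0.08,0.15],0],
    [[0,0.167,0.29],0],
    [[0,0.167,0.29],0],
    [[0,0.167,0.29],0],
    [[0,0.167,0.29],0]
  ]
}}

```text
time: 11.05
position: [0.6052, -0.1318, 0.2422]
ee_rot: [3.141, 0.0, 1.57]
force: [0.3, 0.9, -4.1]
gripper_width: 0.0045
finger_force: 35.0
```

```bash
python3 - <<'E'
from h import *
s=sense();print(s["time"],s["position"],s["ee_rot"])
f=grab_frame("wrist");cv2.imwrite("pics/w4.png",f["pixels"])
print(proj(f,[[.636,-.1317,.2067],[.6635,-.1317,.194],[.605,-.1317,.207]]))
E
```

```text
11.05 [ 0.60517358 -0.13180084  0.24215396] [3.14125044e+00 1.68459997e-04 1.56962335e+00]
[[366.08272675 236.84351397]
 [407.93008359 229.65077542]
 [312.65747408 237.0219183 ]]
```

View pics/w4.png

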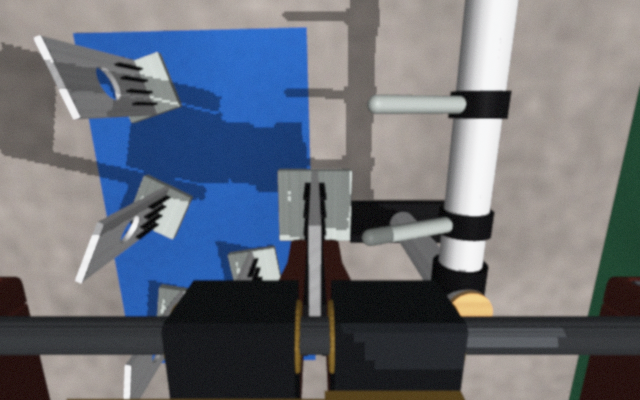

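The peg 5 tip is at (370,236), predicted (366,237), so the alignment is good. Inserting.

Emit:
{"method": "drive_tool", "body": {
  "increments": [
    [[0,0.1,0.02],0],
    [[0,0.2,0.05],0],
    [[0,0.3,0.075],0],
    [[0,0.42,0.1],0],
    [[0,0.42,0.1],0],
    [[0,0.42,0.1],0]
  ]
}}

```text
time: 11.7
position: [0.6681, -0.1317, 0.2271]
ee_rot: [3.141, 0.0, 1.57]
force: [-0.4, 0.1, -4.4]
gripper_width: 0.0049
finger_force: 35.0
```

Emit:
{"method": "drive_tool", "body": {
  "increments": [
    [[0,0,0.02],0],
    [[0,0,0.04],0],
    [[0,0,0.06],0],
    [[0,0,0.06],0]
  ]
}}

```text
time: 12.1
position: [0.6686, -0.1318, 0.2181]
ee_rot: [3.14, 0.0, 1.57]
force: [1.0, -1.3, -1.9]
gripper_width: 0.005
finger_force: 35.0
```

Emit:
{"method": "drive_tool", "body": {
  "increments": [
    [[0,0,0.01],0],
    [[0,0,0.01],0],
    [[0,0,0.01],0]
  ]
}}

```text
time: 12.4
position: [0.6692, -0.1319, 0.2174]
ee_rot: [3.139, 0.001, 1.571]
force: [-0.2, -0.7, 5.8]
gripper_width: 0.0045
finger_force: 35.0
```

Emit:
{"method": "drive_tool", "body": {
  "increments": [
    [[0,0,0],0],
    [[0,0,0],0],
    [[0,0,0],0],
    [[0,0,0],0],
    [[0,0,0],0],
    [[0,0,0],0]
  ],
  "gripper": 0.6
}}

```text
time: 13.0
position: [0.6682, -0.1317, 0.2159]
ee_rot: [-3.141, -0.0, 1.571]
force: [0.5, -0.3, 0.8]
gripper_width: 0.035
finger_force: 0.0
```

Emit:
{"method": "drive_tool", "body": {
  "increments": [
    [[0,0,-0.2],0],
    [[0,0,-0.5],0],
    [[0,0,-0.6],0],
    [[0,0,-0.6],0]
  ],
  "gripper": 0.49
}}

```text
time: 13.4
position: [0.6697, -0.132, 0.3092]
ee_rot: [3.136, 0.001, 1.571]
force: [0.1, 0.2, 0.5]
gripper_width: 0.0449
finger_force: 0.0
```

```bash
python3 - <<'E'
from h import *
s=sense();print(s["time"],s["position"])
f=grab_frame("scene");g=grab_frame("top")
im=f["pixels"]
o=np.vstack([cv2.resize(im[110:310,180:420],None,fx=1.6,fy=1.6,interpolation=3)])
t=cv2.resize(g["pixels"][140:280,200:430],None,fx=1.75,fy=1.75,interpolation=3)
c=np.zeros((o.shape[0],o.shape[1]+t.shape[1],3),np.uint8);c[:,:o.shape[1]]=o;c[:t.shape[0],o.shape[1]:]=t
cv2.imwrite("pics/h1.png",c);print(c.shape)
y=np.pi/2
deltas([(.6,-.19,.3,y),(.5332,-.2495,.24,np.radians(98.8))])
E
```

```text
13.4 [ 0.66971975 -0.13202214  0.30916579]
(320, 786, 3)
at 13.5 [ 0.6677 -0.1316  0.3049] yaw 1.5706
[-0.389 -0.451  0.033 -0.   ]
[-0.397 -0.445  0.4   -0.196]
```

View pics/h1.png

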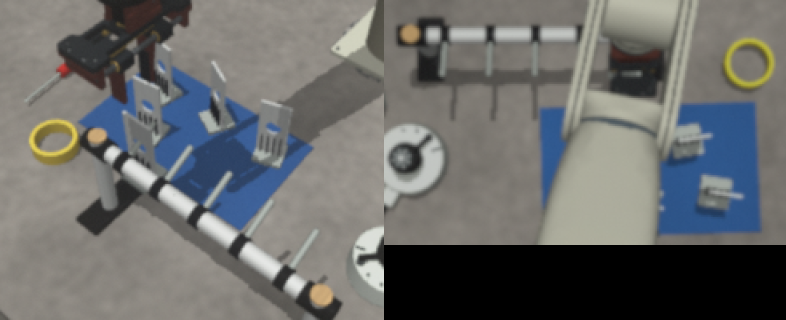

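The bracket hangs on peg 5, at crop (140,145). Next is B.

Emit:
{"method": "drive_tool", "body": {
  "increments": [
    [[-0.2,-0.22,0.03],0],
    [[-0.389,-0.451,0.033],0],
    [[-0.389,-0.451,0.033],0]
  ]
}}

```text
time: 13.8
position: [0.596, -0.1921, 0.2982]
ee_rot: [-3.135, -0.001, 1.568]
force: [0.9, 0.2, -0.9]
gripper_width: 0.0448
finger_force: 0.0
```

Emit:
{"method": "drive_tool", "body": {
  "increments": [
    [[-0.2,-0.22,0.2],-0.1],
    [[-0.397,-0.445,0.38],-0.196],
    [[-0.397,-0.445,0.4],-0.196],
    [[-0.397,-0.445,0.4],-0.196],
    [[-0.397,-0.445,0.4],-0.196]
  ]
}}

```text
time: 14.3
position: [0.5348, -0.2492, 0.2409]
ee_rot: [3.141, -0.0, 1.724]
force: [-0.1, -0.5, 0.5]
gripper_width: 0.0445
finger_force: 0.0
```

```bash
cat >> h.py <<'E'
def edge(x,y,deg):
    """look for the sheet's top edge near the expected (x,y,yaw) in the wrist view; print pixel facts"""
    f=grab_frame("wrist");r=np.radians(deg);c=np.array([x,y,.142]);d=.028*np.array([np.cos(r),np.sin(r),0])
    P=proj(f,[c-d,c,c+d]);print("expect",P.round(1).tolist())
    hsv=cv2.cvtColor(f["pixels"],cv2.COLOR_BGR2HSV);m=(hsv[...,1]<90)&(hsv[...,2]>100)
    for v in range(int(P[:,1].min())-12,int(P[:,1].max())+16,6):
        u=np.where(m[v,260:370])[0]+260
        k=np.split(u,np.where(np.diff(u)>1)[0]+1);print(v,[(int(q[0]),int(q[-1])) for q in k if len(q)>2])
    return f
E
python3 - <<'E'
from h import *
s=sense();print(s["time"],s["position"],s["ee_rot"][2],np.radians(98.8))
f=edge(.5332,-.2495,98.8)
cv2.imwrite("pics/w5.png",f["pixels"])
E
```

```text
14.3 [ 0.53483764 -0.24916384  0.24092076] 1.7238847434686715 1.7243853009703975
expect [[311.0, 242.5], [310.9, 207.5], [310.9, 170.6]]
158 [(288, 339)]
164 [(288, 305), (312, 314), (321, 339)]
170 [(288, 307), (310, 339)]
176 [(288, 305), (310, 316), (321, 339)]
182 [(289, 306), (310, 316), (320, 339)]
188 [(289, 305), (310, 316), (321, 338)]
194 [(289, 306), (310, 316), (320, 338)]
200 [(290, 306), (310, 316), (321, 338)]
206 [(310, 316)]
212 [(310, 316)]
218 [(310, 317)]
224 [(310, 317), (367, 369)]
230 [(310, 317), (365, 369)]
236 [(310, 317), (365, 369)]
242 [(310, 316)]
248 []
254 []
```

Emit:
{"method": "drive_tool", "body": {
  "increments": [
    [[0,0,0.2],0],
    [[0,0,0.5],0],
    [[0,0,0.75],0],
    [[0,0,0.838],0],
    [[0,0,0.838],0]
  ]
}}

```text
time: 14.85
position: [0.534, -0.2486, 0.1143]
ee_rot: [-3.14, -0.002, 1.725]
force: [0.2, 0.6, 0.6]
gripper_width: 0.0451
finger_force: 0.0
```

Emit:
{"method": "drive_tool", "body": {
  "increments": [
    [[0,0,0],0],
    [[0,0,0],0],
    [[0,0,0],0],
    [[0,0,0],0],
    [[0,0,0],0],
    [[0,0,0],0],
    [[0,0,0],0],
    [[0,0,0],0]
  ],
  "gripper": 1,
  "squeeze": 35
}}

```text
time: 15.65
position: [0.5341, -0.2498, 0.116]
ee_rot: [3.141, 0.0, 1.725]
force: [-2.0, 0.2, 5.8]
gripper_width: 0.0051
finger_force: 35.0
```

Emit:
{"method": "drive_tool", "body": {
  "increments": [
    [[0,0,-0.15],0],
    [[0,0,-0.4],0],
    [[0,0,-0.7],0],
    [[0,0,-1],0],
    [[0,0,-1],0],
    [[0,0,-1],0]
  ]
}}

```text
time: 16.25
position: [0.5336, -0.2495, 0.2653]
ee_rot: [3.141, 0.0, 1.724]
force: [-1.1, 0.9, -4.8]
gripper_width: 0.0051
finger_force: 35.0
```

```bash
python3 - <<'E'
from h import *
s=sense();print(s["force"],s["gripper_width"])
H=np.pi/2
deltas([(.557,-.155,.285,H),(.58,-.0567,.285,H),(.605,-.0567,.242,H)])
E
```

```text
[-1.12033439  0.91151182 -4.77010768] 0.005109721744866304
at 16.25 [ 0.5336 -0.2495  0.2653] yaw 1.7245
[ 0.599  0.25  -0.131  0.196]
[ 0.655  0.153 -0.    -0.   ]
[ 0.     0.167  0.287 -0.   ]
```

Emit:
{"method": "drive_tool", "body": {
  "increments": [
    [[0.3,0.12,-0.13],0.1],
    [[0.599,0.25,-0.131],0.196],
    [[0.599,0.25,-0.131],0.196]
  ]
}}

```text
time: 16.55
position: [0.5568, -0.15, 0.2826]
ee_rot: [-3.138, -0.004, 1.572]
force: [-0.2, -0.5, -4.7]
gripper_width: 0.0047
finger_force: 35.0
```

Emit:
{"method": "drive_tool", "body": {
  "increments": [
    [[0.3,0.07,0],0],
    [[0.6,0.14,0],0],
    [[0.655,0.153,0],0],
    [[0.655,0.153,0],0],
    [[0.655,0.153,0],0]
  ]
}}

```text
time: 17.05
position: [0.5791, -0.0575, 0.2833]
ee_rot: [-3.138, 0.0, 1.571]
force: [-0.1, -0.8, -4.1]
gripper_width: 0.0049
finger_force: 35.0
```

Emit:
{"method": "drive_tool", "body": {
  "increments": [
    [[0,0.08,0.15],0],
    [[0,0.167,0.287],0],
    [[0,0.167,0.287],0],
    [[0,0.167,0.287],0],
    [[0,0.167,0.287],0]
  ]
}}

```text
time: 17.55
position: [0.605, -0.0578, 0.2427]
ee_rot: [3.141, 0.0, 1.57]
force: [-0.2, 0.0, -3.5]
gripper_width: 0.0051
finger_force: 35.0
```

Emit:
{"method": "drive_tool", "body": {
  "increments": [
    [[0,0.1,0.02],0],
    [[0,0.2,0.05],0],
    [[0,0.3,0.075],0],
    [[0,0.42,0.1],0],
    [[0,0.42,0.1],0],
    [[0,0.42,0.1],0]
  ]
}}

```text
time: 18.15
position: [0.668, -0.0571, 0.2277]
ee_rot: [3.141, 0.0, 1.57]
force: [0.4, -0.1, -3.7]
gripper_width: 0.0045
finger_force: 35.0
```

Next come the lowering, the release and the retreat.

Emit:
{"method": "drive_tool", "body": {
  "increments": [
    [[0,0,0.03],0],
    [[0,0,0.06],0],
    [[0,0,0.07],0],
    [[0,0,0.07],0],
    [[0,0,0.07],0]
  ]
}}

```text
time: 18.65
position: [0.6688, -0.057, 0.2177]
ee_rot: [3.139, 0.0, 1.571]
force: [-0.5, -1.0, 4.0]
gripper_width: 0.0049
finger_force: 35.0
```

Emit:
{"method": "drive_tool", "body": {
  "increments": [
    [[0,0,0],0],
    [[0,0,0],0],
    [[0,0,0],0],
    [[0,0,0],0],
    [[0,0,0],0],
    [[0,0,0],0]
  ],
  "gripper": 0.6
}}

```text
time: 19.25
position: [0.6681, -0.0568, 0.2164]
ee_rot: [-3.141, -0.0, 1.571]
force: [-0.3, -0.5, 0.7]
gripper_width: 0.0351
finger_force: 0.0
```

Emit:
{"method": "drive_tool", "body": {
  "increments": [
    [[0,0,-0.2],0],
    [[0,0,-0.5],0],
    [[0,0,-0.6],0],
    [[0,0,-0.6],0],
    [[0,0,-0.6],0]
  ],
  "gripper": 0.49
}}

```text
time: 19.75
position: [0.6676, -0.0568, 0.3054]
ee_rot: [-3.14, -0.0, 1.571]
force: [0.2, 0.3, -1.7]
gripper_width: 0.0453
finger_force: 0.0
```

```bash
python3 - <<'E'
from h import *
deltas([(.545,-.115,.27,np.pi/2),(.4252,-.1713,.242,np.radians(65.3))])
E
```

```text
at 19.75 [ 0.6676 -0.0568  0.3054] yaw 1.5707
[-0.388 -0.817  0.236 -0.   ]
[-0.375 -0.799  0.187  0.549]
```

Emit:
{"method": "drive_tool", "body": {
  "increments": [
    [[-0.12,-0.25,0],0],
    [[-0.25,-0.52,0.1],0],
    [[-0.388,-0.817,0.236],0],
    [[-0.388,-0.817,0.236],0]
  ]
}}

```text
time: 20.15
position: [0.5377, -0.1154, 0.2657]
ee_rot: [-3.129, -0.002, 1.569]
force: [-0.4, 0.2, -0.2]
gripper_width: 0.0449
finger_force: 0.0
```

Emit:
{"method": "drive_tool", "body": {
  "increments": [
    [[-0.12,-0.27,0.06],0.18],
    [[-0.25,-0.54,0.12],0.36],
    [[-0.375,-0.799,0.187],0.549],
    [[-0.375,-0.799,0.187],0.549],
    [[-0.375,-0.799,0.187],0.549],
    [[-0.375,-0.799,0.187],0.549]
  ]
}}

```text
time: 20.75
position: [0.4269, -0.1711, 0.243]
ee_rot: [3.141, -0.0, 1.141]
force: [-0.3, 0.2, 0.6]
gripper_width: 0.0451
finger_force: 0.0
```

```bash
python3 - <<'E'
from h import *
s=sense();print(s["time"],s["position"],s["ee_rot"][2],np.radians(65.3))
f=edge(.4252,-.1713,65.3)
cv2.imwrite("pics/w6.png",f["pixels"])
E
```

```text
20.75 [ 0.4269296  -0.17114719  0.24296094] 1.140733080864063 1.1397000015522971
expect [[311.4, 243.0], [311.4, 208.3], [311.4, 171.7]]
159 [(290, 307), (315, 317), (322, 340)]
165 [(290, 340)]
171 [(290, 307), (312, 320), (322, 340)]
177 [(289, 307), (311, 339)]
183 [(289, 306), (312, 319), (321, 339)]
189 [(289, 306), (312, 338)]
195 [(289, 306), (312, 318), (321, 338)]
201 [(311, 318)]
207 [(311, 317)]
213 [(311, 317)]
219 [(260, 274), (311, 317)]
225 [(260, 277), (310, 316)]
231 [(260, 281), (310, 316)]
237 [(260, 284), (310, 316)]
243 [(268, 287)]
249 [(269, 290), (356, 359)]
255 [(269, 294), (341, 359)]
```

Emit:
{"method": "drive_tool", "body": {
  "increments": [
    [[0,0,0.2],0],
    [[0,0,0.5],0],
    [[0,0,0.75],0],
    [[0,0,0.853],0],
    [[0,0,0.853],0]
  ]
}}

```text
time: 21.3
position: [0.4253, -0.1701, 0.1129]
ee_rot: [-3.137, 0.0, 1.141]
force: [0.3, -0.1, 0.2]
gripper_width: 0.0449
finger_force: 0.0
```

Emit:
{"method": "drive_tool", "body": {
  "increments": [
    [[0,0,0],0],
    [[0,0,0],0],
    [[0,0,0],0],
    [[0,0,0],0],
    [[0,0,0],0],
    [[0,0,0],0],
    [[0,0,0],0],
    [[0,0,0],0]
  ],
  "gripper": 1,
  "squeeze": 35
}}

```text
time: 22.1
position: [0.4261, -0.1715, 0.1155]
ee_rot: [3.141, 0.0, 1.139]
force: [-0.7, -0.4, 4.9]
gripper_width: 0.0046
finger_force: 35.0
```

Emit:
{"method": "drive_tool", "body": {
  "increments": [
    [[0,0,-0.15],0],
    [[0,0,-0.4],0],
    [[0,0,-0.7],0],
    [[0,0,-1],0],
    [[0,0,-1],0],
    [[0,0,-1],0]
  ]
}}

```text
time: 22.7
position: [0.4256, -0.1712, 0.2652]
ee_rot: [3.141, -0.0, 1.139]
force: [0.0, 0.1, -3.1]
gripper_width: 0.0048
finger_force: 35.0
```

```bash
python3 - <<'E'
from h import *
s=sense();print(s["force"],s["gripper_width"])
H=np.pi/2
deltas([(.50,-.085,.285,H),(.58,.0183,.285,H),(.605,.0183,.242,H)])
E
```

```text
[ 0.03466141  0.12555224 -3.08594624] 0.004841174180376281
at 22.7 [ 0.4256 -0.1712  0.2652] yaw 1.1394
[ 0.729  0.21  -0.132 -0.549]
[ 0.689  0.533 -0.    -0.   ]
[ 0.     0.167  0.287 -0.   ]
```

Emit:
{"method": "drive_tool", "body": {
  "increments": [
    [[0.1,0.03,-0.13],-0.18],
    [[0.4,0.11,-0.132],-0.36],
    [[0.729,0.21,-0.132],-0.549],
    [[0.729,0.21,-0.132],-0.549]
  ]
}}

```text
time: 23.1
position: [0.5019, -0.0815, 0.2825]
ee_rot: [-3.139, -0.002, 1.578]
force: [-1.0, -0.5, -3.9]
gripper_width: 0.005
finger_force: 35.0
```

Emit:
{"method": "drive_tool", "body": {
  "increments": [
    [[0.23,0.18,0],0],
    [[0.46,0.36,0],0],
    [[0.689,0.533,0],0],
    [[0.689,0.533,0],0],
    [[0.689,0.533,0],0]
  ]
}}

```text
time: 23.6
position: [0.5787, 0.0186, 0.282]
ee_rot: [-3.136, 0.001, 1.572]
force: [0.2, -0.5, -3.5]
gripper_width: 0.0052
finger_force: 35.0
```

Emit:
{"method": "drive_tool", "body": {
  "increments": [
    [[0,0.08,0.15],0],
    [[0,0.167,0.287],0],
    [[0,0.167,0.287],0],
    [[0,0.167,0.287],0],
    [[0,0.167,0.287],0]
  ]
}}

```text
time: 24.1
position: [0.6046, 0.0175, 0.2424]
ee_rot: [-3.142, 0.0, 1.57]
force: [-0.2, 0.4, -2.5]
gripper_width: 0.0048
finger_force: 35.0
```

Emit:
{"method": "drive_tool", "body": {
  "increments": [
    [[0,0.1,0.02],0],
    [[0,0.2,0.05],0],
    [[0,0.3,0.075],0],
    [[0,0.42,0.1],0],
    [[0,0.42,0.1],0],
    [[0,0.42,0.1],0]
  ]
}}

```text
time: 24.7
position: [0.6677, 0.018, 0.2275]
ee_rot: [3.142, 0.0, 1.57]
force: [-0.7, -0.2, -2.8]
gripper_width: 0.0046
finger_force: 35.0
```

Emit:
{"method": "drive_tool", "body": {
  "increments": [
    [[0,0,0.03],0],
    [[0,0,0.06],0],
    [[0,0,0.07],0],
    [[0,0,0.07],0],
    [[0,0,0.07],0]
  ]
}}

```text
time: 25.2
position: [0.6687, 0.0175, 0.2177]
ee_rot: [3.139, 0.001, 1.571]
force: [-0.7, -3.4, 6.6]
gripper_width: 0.0047
finger_force: 35.0
```

Emit:
{"method": "drive_tool", "body": {
  "increments": [
    [[0,0,0],0],
    [[0,0,0],0],
    [[0,0,0],0],
    [[0,0,0],0],
    [[0,0,0],0],
    [[0,0,0],0]
  ],
  "gripper": 0.6
}}

```text
time: 25.8
position: [0.6681, 0.0183, 0.2162]
ee_rot: [-3.141, -0.0, 1.571]
force: [-0.2, -0.1, -1.2]
gripper_width: 0.0351
finger_force: 0.0
```

Emit:
{"method": "drive_tool", "body": {
  "increments": [
    [[0,0,-0.2],0],
    [[0,0,-0.5],0],
    [[0,0,-0.6],0],
    [[0,0,-0.6],0],
    [[0,0,-0.6],0]
  ],
  "gripper": 0.49
}}

```text
time: 26.3
position: [0.6675, 0.0182, 0.3052]
ee_rot: [-3.14, -0.0, 1.571]
force: [-0.5, -1.0, 0.1]
gripper_width: 0.0444
finger_force: 0.0
```

```bash
python3 - <<'E'
from h import *
H=np.pi/2
deltas([(.58,-.10,.29,H),(.51,-.2,.27,H),(.4371,-.2991,.242,np.radians(80.9))])
E
```

```text
at 26.3 [0.6675 0.0182 0.3052] yaw 1.5706
[-0.788 -0.583  0.101 -0.   ]
[-0.667 -0.467  0.133 -0.   ]
[-0.661 -0.486  0.187  0.202]
```

Emit:
{"method": "drive_tool", "body": {
  "increments": [
    [[-0.2,-0.2,0],0],
    [[-0.5,-0.4,0],0],
    [[-0.788,-0.583,0.1],0],
    [[-0.788,-0.583,0.1],0]
  ]
}}

```text
time: 26.7
position: [0.5762, -0.1027, 0.2877]
ee_rot: [-3.134, -0.0, 1.568]
force: [0.6, 0.1, -0.8]
gripper_width: 0.045
finger_force: 0.0
```

Emit:
{"method": "drive_tool", "body": {
  "increments": [
    [[-0.22,-0.15,0.04],0],
    [[-0.44,-0.3,0.08],0],
    [[-0.667,-0.467,0.133],0]
  ]
}}

```text
time: 27.0
position: [0.5096, -0.2002, 0.2696]
ee_rot: [-3.14, -0.001, 1.572]
force: [0.4, 0.7, -0.8]
gripper_width: 0.0448
finger_force: 0.0
```

Emit:
{"method": "drive_tool", "body": {
  "increments": [
    [[-0.22,-0.16,0.06],0.1],
    [[-0.44,-0.32,0.12],0.202],
    [[-0.661,-0.486,0.187],0.202],
    [[-0.661,-0.486,0.187],0.202],
    [[-0.661,-0.486,0.187],0.202],
    [[-0.661,-0.486,0.187],0.202]
  ]
}}

```text
time: 27.6
position: [0.4382, -0.2982, 0.2428]
ee_rot: [-3.141, -0.001, 1.413]
force: [-0.8, -0.1, 0.1]
gripper_width: 0.0448
finger_force: 0.0
```

```bash
python3 - <<'E'
from h import *
s=sense();print(s["time"],s["position"],s["ee_rot"][2],np.radians(80.9))
f=edge(.4371,-.2991,80.9)
cv2.imwrite("pics/w7.png",f["pixels"])
E
```

```text
27.6 [ 0.43820057 -0.2982407   0.24277582] 1.4125725015933863 1.4119713648634127
expect [[312.1, 243.1], [312.1, 208.4], [312.1, 171.8]]
159 [(291, 314), (316, 341)]
165 [(291, 308), (323, 341)]
171 [(291, 309), (318, 341)]
177 [(291, 308), (314, 320), (323, 341)]
183 [(291, 308), (313, 320), (322, 340)]
189 [(291, 308), (314, 319), (323, 340)]
195 [(291, 308), (314, 319), (322, 340)]
201 [(292, 308), (314, 319), (323, 340)]
207 [(314, 319)]
213 [(314, 319)]
219 [(313, 319)]
225 [(313, 319)]
231 [(313, 319)]
237 [(260, 262), (313, 319), (363, 369)]
243 [(313, 319), (327, 360)]
249 [(291, 360)]
255 [(269, 360)]
```

Emit:
{"method": "drive_tool", "body": {
  "increments": [
    [[0,0,0.2],0],
    [[0,0,0.5],0],
    [[0,0,0.75],0],
    [[0,0,0.85],0],
    [[0,0,0.85],0]
  ]
}}

```text
time: 28.15
position: [0.4371, -0.2971, 0.1136]
ee_rot: [-3.137, -0.002, 1.414]
force: [0.3, -0.3, -0.3]
gripper_width: 0.0448
finger_force: 0.0
```

Emit:
{"method": "drive_tool", "body": {
  "increments": [
    [[0,0,0],0],
    [[0,0,0],0],
    [[0,0,0],0],
    [[0,0,0],0],
    [[0,0,0],0],
    [[0,0,0],0],
    [[0,0,0],0],
    [[0,0,0],0]
  ],
  "gripper": 1,
  "squeeze": 35
}}

```text
time: 28.95
position: [0.438, -0.2994, 0.1162]
ee_rot: [3.141, 0.0, 1.412]
force: [0.6, -0.5, 3.2]
gripper_width: 0.0051
finger_force: 35.0
```

Emit:
{"method": "drive_tool", "body": {
  "increments": [
    [[0,0,-0.15],0],
    [[0,0,-0.4],0],
    [[0,0,-0.7],0],
    [[0,0,-1],0],
    [[0,0,-1],0],
    [[0,0,-1],0]
  ]
}}

```text
time: 29.55
position: [0.4373, -0.299, 0.2659]
ee_rot: [3.141, 0.0, 1.412]
force: [-0.8, -0.3, -4.9]
gripper_width: 0.0048
finger_force: 35.0
```

```bash
python3 - <<'E'
from h import *
s=sense();print(s["force"],s["gripper_width"])
H=np.pi/2
deltas([(.49,-.17,.285,H),(.535,-.035,.285,H),(.58,.0933,.285,H),(.605,.0933,.242,H)])
E
```

```text
[-0.78467398 -0.28729079 -4.86670191] 0.004825464442339005
at 29.55 [ 0.4373 -0.299   0.2659] yaw 1.4119
[ 0.904  0.211 -0.128 -0.202]
[ 0.9  0.3 -0.  -0. ]
[ 0.855  0.3   -0.    -0.   ]
[ 0.     0.167  0.287 -0.   ]
```

Emit:
{"method": "drive_tool", "body": {
  "increments": [
    [[0.2,0.05,-0.128],-0.1],
    [[0.5,0.12,-0.128],-0.202],
    [[0.8,0.19,-0.128],-0.202],
    [[0.904,0.211,-0.128],-0.202]
  ]
}}

```text
time: 29.95
position: [0.4896, -0.1666, 0.2822]
ee_rot: [-3.137, -0.003, 1.573]
force: [0.4, -1.0, -2.5]
gripper_width: 0.0049
finger_force: 35.0
```

Emit:
{"method": "drive_tool", "body": {
  "increments": [
    [[0.3,0.1,0],0],
    [[0.6,0.2,0],0],
    [[0.9,0.3,0],0]
  ]
}}

```text
time: 30.25
position: [0.5339, -0.0335, 0.282]
ee_rot: [-3.136, -0.0, 1.57]
force: [0.0, -1.5, -4.2]
gripper_width: 0.0047
finger_force: 35.0
```

Emit:
{"method": "drive_tool", "body": {
  "increments": [
    [[0.3,0.1,0],0],
    [[0.6,0.2,0],0],
    [[0.855,0.3,0],0],
    [[0.855,0.3,0],0],
    [[0.855,0.3,0],0]
  ]
}}

```text
time: 30.75
position: [0.5788, 0.0936, 0.2819]
ee_rot: [-3.136, 0.001, 1.573]
force: [-0.1, 0.4, -4.5]
gripper_width: 0.0048
finger_force: 35.0
```

Emit:
{"method": "drive_tool", "body": {
  "increments": [
    [[0,0.08,0.15],0],
    [[0,0.167,0.287],0],
    [[0,0.167,0.287],0],
    [[0,0.167,0.287],0],
    [[0,0.167,0.287],0]
  ]
}}

```text
time: 31.25
position: [0.6051, 0.0922, 0.2423]
ee_rot: [-3.141, 0.0, 1.57]
force: [0.1, 0.6, -3.4]
gripper_width: 0.0049
finger_force: 35.0
```

Emit:
{"method": "drive_tool", "body": {
  "increments": [
    [[0,0.1,0.02],0],
    [[0,0.2,0.05],0],
    [[0,0.3,0.075],0],
    [[0,0.42,0.1],0],
    [[0,0.42,0.1],0],
    [[0,0.42,0.1],0]
  ]
}}

```text
time: 31.85
position: [0.6682, 0.0927, 0.2276]
ee_rot: [3.142, 0.0, 1.57]
force: [0.8, -0.3, -4.4]
gripper_width: 0.0044
finger_force: 35.0
```

Emit:
{"method": "drive_tool", "body": {
  "increments": [
    [[0,0,0.03],0],
    [[0,0,0.06],0],
    [[0,0,0.07],0],
    [[0,0,0.07],0],
    [[0,0,0.07],0]
  ]
}}

```text
time: 32.35
position: [0.669, 0.093, 0.2178]
ee_rot: [3.139, -0.0, 1.571]
force: [-0.7, -1.0, 5.3]
gripper_width: 0.0046
finger_force: 35.0
```

Emit:
{"method": "drive_tool", "body": {
  "increments": [
    [[0,0,0],0],
    [[0,0,0],0],
    [[0,0,0],0],
    [[0,0,0],0],
    [[0,0,0],0],
    [[0,0,0],0]
  ],
  "gripper": 0.6
}}

```text
time: 32.95
position: [0.6684, 0.093, 0.2164]
ee_rot: [-3.141, 0.0, 1.571]
force: [0.2, 0.2, 0.3]
gripper_width: 0.035
finger_force: 0.0
```

Emit:
{"method": "drive_tool", "body": {
  "increments": [
    [[0,0,-0.2],0],
    [[0,0,-0.5],0],
    [[0,0,-0.6],0],
    [[0,0,-0.6],0],
    [[0,0,-0.6],0]
  ],
  "gripper": 0.49
}}

```text
time: 33.45
position: [0.6679, 0.0929, 0.3054]
ee_rot: [-3.14, 0.0, 1.571]
force: [1.2, -0.1, -0.5]
gripper_width: 0.0445
finger_force: 0.0
```

```bash
python3 - <<'E'
from h import *
H=np.pi/2
deltas([(.55,.03,.28,H),(.4263,-.0396,.242,np.radians(104))])
E
```

```text
at 33.45 [0.6679 0.0929 0.3054] yaw 1.5706
[-0.42  -0.786  0.169 -0.   ]
[-0.464 -0.825  0.253 -0.311]
```

Emit:
{"method": "drive_tool", "body": {
  "increments": [
    [[-0.14,-0.25,0],0],
    [[-0.28,-0.52,0.08],0],
    [[-0.42,-0.786,0.169],0],
    [[-0.42,-0.786,0.169],0]
  ]
}}

```text
time: 33.85
position: [0.5423, 0.0282, 0.2759]
ee_rot: [-3.129, 0.001, 1.569]
force: [-0.9, -0.2, -0.8]
gripper_width: 0.0447
finger_force: 0.0
```

Emit:
{"method": "drive_tool", "body": {
  "increments": [
    [[-0.15,-0.27,0.08],-0.15],
    [[-0.3,-0.54,0.16],-0.311],
    [[-0.464,-0.825,0.253],-0.311],
    [[-0.464,-0.825,0.253],-0.311],
    [[-0.464,-0.825,0.253],-0.311],
    [[-0.464,-0.825,0.253],-0.311]
  ]
}}

```text
time: 34.45
position: [0.4281, -0.0394, 0.2432]
ee_rot: [3.141, 0.0, 1.815]
force: [0.6, -0.4, -0.4]
gripper_width: 0.0448
finger_force: 0.0
```

```bash
python3 - <<'E'
from h import *
s=sense();print(s["time"],s["position"],s["ee_rot"][2],np.radians(104))
f=edge(.4263,-.0396,104)
cv2.imwrite("pics/w8.png",f["pixels"])
E
```

```text
34.45 [ 0.42809694 -0.03941174  0.24322737] 1.8148282589642135 1.8151424220741028
expect [[310.7, 240.9], [310.7, 206.2], [310.6, 169.5]]
157 [(287, 338)]
163 [(288, 304), (320, 338)]
169 [(288, 314), (319, 338)]
175 [(289, 305), (308, 315), (321, 339)]
181 [(289, 316), (321, 339)]
187 [(290, 306), (309, 316), (321, 339)]
193 [(290, 307), (309, 316), (322, 340)]
199 [(291, 308), (310, 317), (322, 326)]
205 [(311, 317)]
211 [(311, 318)]
217 [(311, 318)]
223 [(312, 318)]
229 [(312, 319)]
235 [(312, 319)]
241 [(314, 319)]
247 []
253 []
```

Emit:
{"method": "drive_tool", "body": {
  "increments": [
    [[0,0,0.2],-0.08],
    [[0,0,0.5],-0.08],
    [[0,0,0.75],-0.08],
    [[0,0,0.853],-0.08],
    [[0,0,0.853],-0.08]
  ]
}}

```text
time: 35.0
position: [0.4264, -0.0389, 0.1131]
ee_rot: [-3.138, -0.002, 1.879]
force: [0.4, -0.2, -0.7]
gripper_width: 0.0448
finger_force: 0.0
```

Emit:
{"method": "drive_tool", "body": {
  "increments": [
    [[0,0,0],0],
    [[0,0,0],0],
    [[0,0,0],0],
    [[0,0,0],0],
    [[0,0,0],0],
    [[0,0,0],0],
    [[0,0,0],0],
    [[0,0,0],0]
  ],
  "gripper": 1,
  "squeeze": 35
}}

```text
time: 35.8
position: [0.4271, -0.0396, 0.1157]
ee_rot: [3.141, 0.0, 1.878]
force: [-1.2, 0.8, 5.5]
gripper_width: 0.0049
finger_force: 35.0
```

Emit:
{"method": "drive_tool", "body": {
  "increments": [
    [[0,0,-0.15],0],
    [[0,0,-0.4],0],
    [[0,0,-0.7],0],
    [[0,0,-1],0],
    [[0,0,-1],0],
    [[0,0,-1],0]
  ]
}}

```text
time: 36.4
position: [0.4267, -0.0396, 0.2654]
ee_rot: [3.14, 0.001, 1.878]
force: [0.1, 0.6, -3.2]
gripper_width: 0.0052
finger_force: 35.0
```

```bash
python3 - <<'E'
from h import *
s=sense();print(s["force"],s["gripper_width"])
H=np.pi/2
deltas([(.50,.065,.285,H),(.58,.1683,.285,H),(.605,.1683,.242,H)])
E
```

```text
[ 0.12930915  0.57821333 -3.22607841] 0.0051880209841589225
at 36.4 [ 0.4267 -0.0396  0.2654] yaw 1.8777
[ 0.517  0.677 -0.13   0.391]
[ 0.689  0.533 -0.    -0.   ]
[ 0.     0.167  0.287 -0.   ]
```

Emit:
{"method": "drive_tool", "body": {
  "increments": [
    [[0.15,0.2,-0.13],0.18],
    [[0.33,0.44,-0.13],0.36],
    [[0.517,0.677,-0.13],0.391],
    [[0.517,0.677,-0.13],0.391]
  ]
}}

```text
time: 36.8
position: [0.5016, 0.0685, 0.2823]
ee_rot: [-3.139, -0.001, 1.573]
force: [0.5, 0.7, -3.2]
gripper_width: 0.0049
finger_force: 35.0
```

Emit:
{"method": "drive_tool", "body": {
  "increments": [
    [[0.23,0.18,0],0],
    [[0.46,0.36,0],0],
    [[0.689,0.533,0],0],
    [[0.689,0.533,0],0],
    [[0.689,0.533,0],0]
  ]
}}

```text
time: 37.3
position: [0.5787, 0.1683, 0.2814]
ee_rot: [-3.136, 0.002, 1.572]
force: [0.1, -1.1, -3.2]
gripper_width: 0.0051
finger_force: 35.0
```

Emit:
{"method": "drive_tool", "body": {
  "increments": [
    [[0,0.08,0.15],0],
    [[0,0.167,0.287],0],
    [[0,0.167,0.287],0],
    [[0,0.167,0.287],0],
    [[0,0.167,0.287],0]
  ]
}}

```text
time: 37.8
position: [0.6047, 0.1678, 0.2423]
ee_rot: [3.142, 0.0, 1.57]
force: [0.5, -0.4, -3.2]
gripper_width: 0.0047
finger_force: 35.0
```

Emit:
{"method": "drive_tool", "body": {
  "increments": [
    [[0,0.1,0.02],0],
    [[0,0.2,0.05],0],
    [[0,0.3,0.075],0],
    [[0,0.42,0.1],0],
    [[0,0.42,0.1],0],
    [[0,0.42,0.1],0]
  ]
}}

```text
time: 38.4
position: [0.6678, 0.1682, 0.2274]
ee_rot: [3.141, -0.0, 1.57]
force: [0.1, -0.6, -3.3]
gripper_width: 0.005
finger_force: 35.0
```

Emit:
{"method": "drive_tool", "body": {
  "increments": [
    [[0,0,0.03],0],
    [[0,0,0.06],0],
    [[0,0,0.07],0],
    [[0,0,0.07],0],
    [[0,0,0.07],0]
  ]
}}

```text
time: 38.9
position: [0.6687, 0.1683, 0.2177]
ee_rot: [3.139, -0.0, 1.571]
force: [-0.3, -1.0, 6.7]
gripper_width: 0.0051
finger_force: 35.0
```

Emit:
{"method": "drive_tool", "body": {
  "increments": [
    [[0,0,0],0],
    [[0,0,0],0],
    [[0,0,0],0],
    [[0,0,0],0],
    [[0,0,0],0],
    [[0,0,0],0]
  ],
  "gripper": 0.6
}}

```text
time: 39.5
position: [0.6681, 0.1684, 0.216]
ee_rot: [-3.141, 0.0, 1.571]
force: [-0.4, -0.5, -0.3]
gripper_width: 0.035
finger_force: 0.0
```

Emit:
{"method": "drive_tool", "body": {
  "increments": [
    [[0,0,-0.2],0],
    [[0,0,-0.5],0],
    [[0,0,-0.6],0],
    [[0,0,-0.6],0],
    [[0,0,-0.6],0]
  ]
}}

```text
time: 40.0
position: [0.6676, 0.1682, 0.3051]
ee_rot: [-3.14, 0.0, 1.571]
force: [-0.5, 0.6, 0.8]
gripper_width: 0.0347
finger_force: 0.0
```

```bash
python3 - <<'E'
from h import *
H=np.pi/2
deltas([(.54,.23,.29,H),(.505,.2517,.21,2.304)])
E
```

```text
at 40.0 [0.6676 0.1682 0.3051] yaw 1.5706
[ 0.412 -0.851  0.101 -0.   ]
[ 0.145 -0.233  0.533 -0.934]
```

Emit:
{"method": "drive_tool", "body": {
  "increments": [
    [[0.13,-0.28,0],0],
    [[0.27,-0.57,0.03],0],
    [[0.412,-0.851,0.1],0],
    [[0.412,-0.851,0.1],0]
  ]
}}

```text
time: 40.4
position: [0.534, 0.2309, 0.2872]
ee_rot: [-3.133, 0.002, 1.574]
force: [0.3, 0.1, 0.2]
gripper_width: 0.0352
finger_force: 0.0
```

Emit:
{"method": "drive_tool", "body": {
  "increments": [
    [[0.05,-0.1,0.1],-0.19],
    [[0.1,-0.16,0.2],-0.38],
    [[0.145,-0.233,0.3],-0.57],
    [[0.145,-0.233,0.4],-0.76],
    [[0.145,-0.233,0.533],-0.934],
    [[0.145,-0.233,0.533],-0.934],
    [[0.145,-0.233,0.533],-0.934],
    [[0.145,-0.233,0.533],-0.934]
  ],
  "gripper": 0
}}

```text
time: 41.2
position: [0.5061, 0.2519, 0.2116]
ee_rot: [3.141, 0.0, 2.301]
force: [-0.6, 0.1, -0.4]
gripper_width: 0.0876
finger_force: 0.0
```

```bash
python3 - <<'E'
from h import *
s=sense();print(s["time"],s["position"],s["ee_rot"])
f=grab_frame("scene");g=grab_frame("wrist")
o=cv2.resize(f["pixels"][130:330,190:460],None,fx=1.6,fy=1.6,interpolation=3)
t=g["pixels"][100:300,200:440]
c=np.zeros((o.shape[0],o.shape[1]+240,3),np.uint8);c[:,:o.shape[1]]=o;c[:200,o.shape[1]:]=t
cv2.imwrite("pics/h2.png",c)
deltas([(.505,.2518,.059,2.304)])
E
```

```text
41.2 [0.50612466 0.25189331 0.21157121] [3.14130343e+00 1.46259611e-04 2.30120395e+00]
at 41.3 [0.5062 0.252  0.212 ] yaw 2.3023
[ 0.004 -0.007  1.02  -0.002]
```

View pics/h2.png

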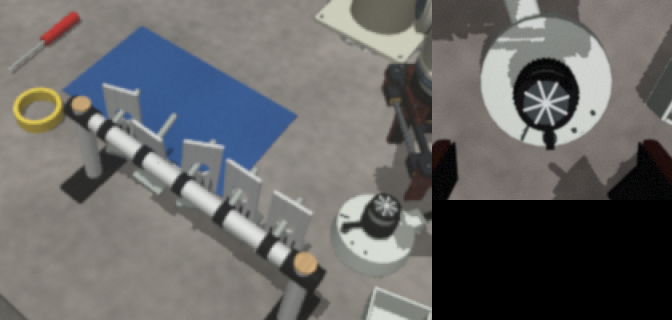

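Brackets hang on pegs 5, 3, 2 and 1, but the second from the left looks wrong: peg 4 at (165,125) is bare and that bracket sits lower, near (148,140). I'll take a closer look.

```bash
python3 - <<'E'
from h import *
f=grab_frame("scene");g=grab_frame("top")
a=cv2.resize(f["pixels"][170:270,230:330],None,fx=4,fy=4,interpolation=3)
b=cv2.resize(g["pixels"][140:240,290:390],None,fx=4,fy=4,interpolation=3)
cv2.imwrite("pics/h3.png",np.hstack([a,b]))
E
```

```text
(no output)
```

View pics/h3.png

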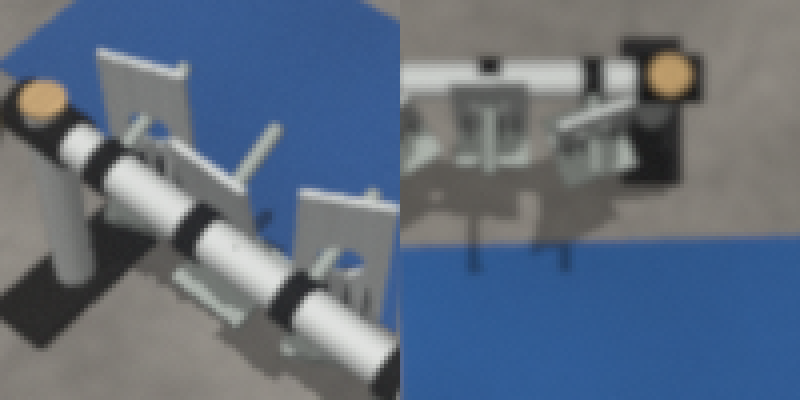

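```bash
python3 - <<'E'
from h import *
f=grab_frame("scene");g=grab_frame("top")
for z in (.14,.17,.2,.24):
    P=ray(f,[(272,204.5),(292,217)],z);d=P[1]-P[0];print(z,P.round(3).tolist(),np.linalg.norm(d).round(4))
print("foot far corners",ray(f,[(230+175/4,170+270/4),(230+245/4,170+318/4),(230+190/4,170+262/4)],.01).round(3).tolist())
# top view foot: crop (455..527, 135..170)
print("top foot",[ray(g,[(290+55/4,140+170/4),(290+128/4,140+165/4)],z).round(3).tolist() for z in (.01,.11)])
print("pred hung peg4 top edge", proj(f,[[.6635,-.0287,.245],[.6635,-.0847,.245]]),proj(g,[[.6635,-.0287,.245],[.6635,-.0847,.245]]))
print("peg5 line",[ray(g,[(290+160/4,140+125/4),(290+235/4,140+100/4)],z).round(3).tolist() for z in (.142,.245)])
E
```

```text
0.14 [[0.648, -0.141, 0.14], [0.645, -0.075, 0.14]] 0.0664
0.17 [[0.664, -0.124, 0.17], [0.661, -0.06, 0.17]] 0.0639
0.2 [[0.681, -0.106, 0.2], [0.678, -0.045, 0.2]] 0.0614
0.24 [[0.702, -0.082, 0.24], [0.7, -0.024, 0.24]] 0.058
foot far corners [[0.662, -0.133, 0.01], [0.66, -0.069, 0.01], [0.65, -0.129, 0.01]]
top foot [[[0.655, -0.029, 0.01], [0.659, -0.088, 0.01]], [[0.644, -0.031, 0.11], [0.648, -0.087, 0.11]]]
pred hung peg4 top edge [[301.06825671 204.84458887]
 [282.60833376 192.60900732]] [[301.71486496 170.39696851]
 [321.86278068 170.27266299]]
peg5 line [[[0.674, -0.11, 0.142], [0.693, -0.167, 0.142]], [[0.661, -0.107, 0.245], [0.678, -0.16, 0.245]]]
```

Lines cast at z=0.24 give the right edge length, so the peg 4 bracket is still on its peg but appears slid in or tilted towards the pipe. I'll look with the wrist camera.

```bash
python3 - <<'E'
from h import *
H=np.pi/2
deltas([(.525,.20,.33,H),(.55,.06,.33,H),(.59,-.06,.33,H),(.60,-.13,.33,H)])
E
```

```text
at 41.5 [0.5059 0.252  0.2118] yaw 2.3036
[-0.343 -0.137 -0.788  0.933]
[-0.933  0.167 -0.    -0.   ]
[-0.8    0.267 -0.    -0.   ]
[-0.467  0.067 -0.    -0.   ]
```

Emit:
{"method": "drive_tool", "body": {
  "increments": [
    [[0,0,-0.3],0.19],
    [[-0.1,-0.05,-0.6],0.38],
    [[-0.343,-0.137,-0.788],0.57],
    [[-0.343,-0.137,-0.788],0.76],
    [[-0.343,-0.137,-0.788],0.933],
    [[-0.343,-0.137,-0.788],0.933]
  ],
  "gripper": 0.49
}}

```text
time: 42.1
position: [0.5249, 0.1996, 0.3301]
ee_rot: [3.141, -0.0, 1.569]
force: [1.0, -0.1, 0.1]
gripper_width: 0.0457
finger_force: 0.0
```

Emit:
{"method": "drive_tool", "body": {
  "increments": [
    [[-0.3,0.05,0],0],
    [[-0.6,0.1,0],0],
    [[-0.933,0.167,0],0]
  ]
}}

```text
time: 42.4
position: [0.5495, 0.0603, 0.3294]
ee_rot: [-3.141, -0.0, 1.578]
force: [0.5, 0.8, -0.5]
gripper_width: 0.0449
finger_force: 0.0
```

Emit:
{"method": "drive_tool", "body": {
  "increments": [
    [[-0.3,0.1,0],0],
    [[-0.6,0.2,0],0],
    [[-0.8,0.267,0],0]
  ]
}}

```text
time: 42.7
position: [0.5903, -0.0617, 0.3294]
ee_rot: [3.142, 0.0, 1.574]
force: [-0.4, 0.3, -0.5]
gripper_width: 0.0446
finger_force: 0.0
```

Emit:
{"method": "drive_tool", "body": {
  "increments": [
    [[-0.3,0.05,0],0],
    [[-0.467,0.067,0],0],
    [[-0.467,0.067,0],0],
    [[-0.467,0.067,0],0],
    [[-0.467,0.067,0],0]
  ]
}}

```text
time: 43.2
position: [0.5998, -0.1279, 0.3294]
ee_rot: [-3.141, -0.0, 1.574]
force: [-0.2, 0.5, 0.1]
gripper_width: 0.0449
finger_force: 0.0
```

```bash
python3 - <<'E'
from h import *
s=sense();print(s["time"],s["position"],s["ee_rot"])
f=grab_frame("wrist");cv2.imwrite("pics/w9.png",f["pixels"])
print(proj(f,[[.6355,-.0567,.2067],[.6635,-.0567,.194],[.6635,-.0287,.245],[.6635,-.0847,.245],[.7,-.0287,.245],[.7,-.0847,.245]]).round(0).tolist())
E
```

```text
43.2 [ 0.59976165 -0.12788047  0.32935487] [-3.14121723e+00 -4.58600231e-04  1.57369162e+00]
[[361.0, 110.0], [394.0, 110.0], [414.0, 65.0], [407.0, 153.0], [471.0, 65.0], [461.0, 153.0]]
```

View pics/w9.png

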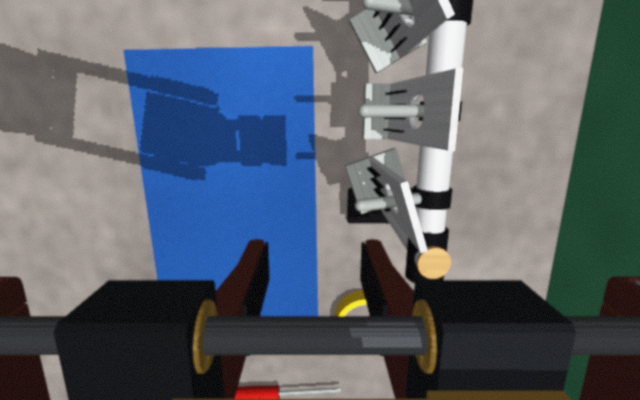

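The peg 4 bracket leans: its top edge is at u≈458, over the pipe. The ones on pegs 5 and 3 are only yawed. I'll triangulate the top edges of pegs 4 and 5.

```bash
python3 - <<'E'
from h import *
a=grab_frame("scene");b=grab_frame("wrist")
def P(f):
    K=np.array([[f["fx"],0,f["cx"]],[0,f["fy"],f["cy"]],[0,0,1]]);return K@np.c_[f["R"],f["t"]]
def tri(p,q):
    X=cv2.triangulatePoints(P(a),P(b),np.float64(p).reshape(2,1),np.float64(q).reshape(2,1))[:,0];return (X[:3]/X[3]).round(4)
print("p4",tri((272,204.5),(456,150)),tri((292,217),(461,68)))
print("p5",tri((254.5,182.5),(425,250)),tri((277,186.3),(403,182)))
old=cv2.imread("pics/h3.png")[:,:400];new=cv2.resize(a["pixels"][170:270,230:330],None,fx=4,fy=4,interpolation=3)
print("moved px",(cv2.absdiff(old,new).max(2)[40:]>40).sum())
# foot corners of p4 in wrist view: near edge u~365, rows 85..137
print(ray(b,[(365,85),(366,137)],.11),ray(b,[(365,85),(366,137)],.10))
# eye of p4 in wrist at (418,110) approx
for z in (.17,.18,.19): print(ray(b,(418,110),z))
H=np.pi/2
deltas([(.694,-.056,.33,H),(.694,-.056,.217,H)])
E
```

```text
p4 [ 0.7003 -0.084   0.2366] [ 0.6973 -0.0282  0.2347]
p5 [ 0.6825 -0.1565  0.244 ] [ 0.661  -0.104   0.2506]
moved px 7232
[[ 0.65133102 -0.03323399  0.11      ]
 [ 0.65453732 -0.08472811  0.11      ]] [[ 0.65267656 -0.03265736  0.1       ]
 [ 0.6559672  -0.08550573  0.1       ]]
[[ 0.68980707 -0.05693185  0.17      ]]
[[ 0.68700794 -0.05687652  0.18      ]]
[[ 0.68420881 -0.05682119  0.19      ]]
at 43.35 [ 0.5999 -0.1278  0.3296] yaw 1.5737
[ 0.477  0.629 -0.003  0.004]
[ 0.     0.     0.753 -0.   ]
```

Emit:
{"method": "drive_tool", "body": {
  "increments": [
    [[0.16,0.21,0],0],
    [[0.32,0.42,0],0],
    [[0.477,0.629,0],0],
    [[0.477,0.629,0],0.004],
    [[0.477,0.629,0],0.004]
  ]
}}

```text
time: 43.85
position: [0.6942, -0.0561, 0.3289]
ee_rot: [-3.141, 0.0, 1.571]
force: [1.1, 0.3, 0.5]
gripper_width: 0.0446
finger_force: 0.0
```

Emit:
{"method": "drive_tool", "body": {
  "increments": [
    [[0,0,0.2],0],
    [[0,0,0.45],0],
    [[0,0,0.65],0],
    [[0,0,0.78],0],
    [[0,0,0.78],0]
  ]
}}

```text
time: 44.35
position: [0.6913, -0.0579, 0.2095]
ee_rot: [-3.135, -0.0, 1.568]
force: [-0.1, 0.9, -0.1]
gripper_width: 0.0449
finger_force: 0.0
```

Emit:
{"method": "drive_tool", "body": {
  "increments": [
    [[0,0,0],0],
    [[0,0,0],0],
    [[0,0,0],0],
    [[0,0,0],0],
    [[0,0,0],0],
    [[0,0,0],0],
    [[0,0,0],0],
    [[0,0,0],0]
  ],
  "gripper": 1,
  "squeeze": 25
}}

```text
time: 45.15
position: [0.6936, -0.0575, 0.2133]
ee_rot: [-3.14, 0.0, 1.568]
force: [-4.1, -0.4, 6.5]
gripper_width: 0.0061
finger_force: 24.5
```

Emit:
{"method": "drive_tool", "body": {
  "increments": [
    [[0,0,-0.03],0],
    [[0,0,-0.055],0],
    [[0,0,-0.055],0],
    [[0,0,-0.055],0]
  ],
  "squeeze": 40
}}

```text
time: 45.55
position: [0.691, -0.0572, 0.2187]
ee_rot: [-3.133, -0.001, 1.568]
force: [-7.1, 0.5, -1.6]
gripper_width: 0.005
finger_force: 39.8
```

Emit:
{"method": "drive_tool", "body": {
  "increments": [
    [[0,-0.05,-0.023],0],
    [[0,-0.1,-0.047],0],
    [[0,-0.15,-0.07],0],
    [[0,-0.2,-0.093],0],
    [[0,-0.2,-0.093],0],
    [[0,-0.2,-0.093],0]
  ]
}}

```text
time: 46.15
position: [0.6644, -0.0574, 0.2352]
ee_rot: [3.141, 0.0, 1.568]
force: [-0.4, -0.2, -3.6]
gripper_width: 0.0047
finger_force: 40.0
```

Emit:
{"method": "drive_tool", "body": {
  "increments": [
    [[0,0,0.04],0],
    [[0,0,0.08],0],
    [[0,0,0.08],0],
    [[0,0,0.08],0]
  ]
}}

```text
time: 46.55
position: [0.6681, -0.0575, 0.2244]
ee_rot: [3.133, 0.0, 1.568]
force: [8.6, -0.3, 1.0]
gripper_width: 0.0048
finger_force: 40.0
```

Emit:
{"method": "drive_tool", "body": {
  "increments": [
    [[0,0,0.01],0],
    [[0,0,0.01],0],
    [[0,0,0.01],0]
  ]
}}

```text
time: 46.85
position: [0.6685, -0.0575, 0.224]
ee_rot: [3.132, 0.001, 1.568]
force: [4.9, -0.7, 6.7]
gripper_width: 0.0048
finger_force: 40.0
```

Emit:
{"method": "drive_tool", "body": {
  "increments": [
    [[0,0,0.01],0],
    [[0,0,0.01],0],
    [[0,0,0.01],0]
  ]
}}

```text
time: 47.15
position: [0.6687, -0.0576, 0.2237]
ee_rot: [3.131, 0.001, 1.568]
force: [3.8, 0.6, 13.6]
gripper_width: 0.005
finger_force: 40.0
```

Emit:
{"method": "drive_tool", "body": {
  "increments": [
    [[0,-0.02,-0.026],0],
    [[0,-0.02,-0.026],0],
    [[0,-0.02,-0.026],0]
  ]
}}

```text
time: 47.45
position: [0.6632, -0.0575, 0.2265]
ee_rot: [3.137, 0.0, 1.568]
force: [-2.3, 0.8, 15.2]
gripper_width: 0.0047
finger_force: 40.0
```

Emit:
{"method": "drive_tool", "body": {
  "increments": [
    [[0,0,-0.015],0],
    [[0,0,-0.015],0],
    [[0,0,-0.015],0]
  ]
}}

```text
time: 47.75
position: [0.6627, -0.0575, 0.227]
ee_rot: [3.138, 0.0, 1.568]
force: [1.2, 0.5, 6.2]
gripper_width: 0.0048
finger_force: 40.0
```

Emit:
{"method": "drive_tool", "body": {
  "increments": [
    [[0,0,-0.012],0],
    [[0,0,-0.012],0],
    [[0,0,-0.012],0]
  ]
}}

```text
time: 48.05
position: [0.6616, -0.0574, 0.2277]
ee_rot: [3.141, 0.0, 1.568]
force: [3.4, 0.5, 2.3]
gripper_width: 0.0047
finger_force: 40.0
```

Emit:
{"method": "drive_tool", "body": {
  "increments": [
    [[0,0,0],0],
    [[0,0,0],0],
    [[0,0,0],0],
    [[0,0,0],0],
    [[0,0,0],0],
    [[0,0,0],0],
    [[0,0,0],0],
    [[0,0,0],0]
  ],
  "gripper": 0.6
}}

```text
time: 48.85
position: [0.6613, -0.0574, 0.2277]
ee_rot: [3.142, 0.0, 1.568]
force: [-0.5, -0.5, 0.5]
gripper_width: 0.0349
finger_force: 0.0
```

Emit:
{"method": "drive_tool", "body": {
  "increments": [
    [[0,0,-0.2],0],
    [[0,0,-0.5],0],
    [[0,0,-0.7],0],
    [[0,0,-0.7],0],
    [[0,0,-0.7],0]
  ]
}}

```text
time: 49.35
position: [0.6614, -0.0574, 0.3332]
ee_rot: [3.14, 0.0, 1.568]
force: [-0.4, 0.3, 0.2]
gripper_width: 0.0349
finger_force: 0.0
```

Emit:
{"method": "drive_tool", "body": {
  "increments": [
    [[-0.2,-0.2,0],0],
    [[-0.45,-0.4,0],0],
    [[-0.45,-0.4,0],0],
    [[-0.45,-0.4,0],0],
    [[-0.45,-0.4,0],0],
    [[-0.45,-0.4,0],0]
  ]
}}

```text
time: 49.95
position: [0.6015, -0.1239, 0.3319]
ee_rot: [-3.141, -0.0, 1.569]
force: [0.5, 0.6, -0.2]
gripper_width: 0.0352
finger_force: 0.0
```

```bash
python3 - <<'E'
from h import *
s=sense();print(s["time"],s["position"],s["ee_rot"])
f=grab_frame("wrist");g=grab_frame("scene");cv2.imwrite("pics/w10.png",np.hstack([f["pixels"][:280,300:560],cv2.resize(g["pixels"][165:305,230:400],None,fx=2.0,fy=2.0,interpolation=3)]))
E
```

```text
49.95 [ 0.6014946 -0.1239229  0.3319152] [-3.14075616e+00 -3.56467515e-04  1.56926039e+00]
```

View pics/w10.png

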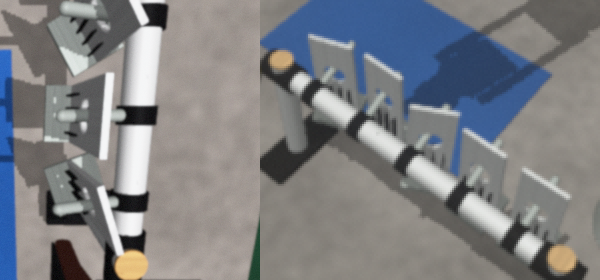

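All five now hang upright: peg 4's edge is at wrist u≈405, clear of the pipe, and the scene crop shows five tops in a row. Next I'll go back to the collar.

```bash
python3 - <<'E'
from h import *
H=np.pi/2
cv2.imwrite("pics/ref.png",grab_frame("scene")["pixels"])
deltas([(.57,.0,.33,H),(.53,.13,.33,H),(.505,.2518,.28,2.2),(.505,.2518,.15,2.304),(.505,.2518,.059,2.304)])
E
```

```text
at 50.1 [ 0.6015 -0.124   0.3323] yaw 1.5693
[ 0.827 -0.211  0.015 -0.002]
[ 0.867 -0.267 -0.    -0.   ]
[ 0.812 -0.167  0.333 -0.801]
[ 0.     0.     0.867 -0.132]
[ 0.     0.     0.607 -0.   ]
```

Emit:
{"method": "drive_tool", "body": {
  "increments": [
    [[0.27,-0.1,0],0],
    [[0.54,-0.15,0],0],
    [[0.827,-0.211,0.015],0]
  ],
  "gripper": 0
}}

```text
time: 50.4
position: [0.5697, 0.0007, 0.3305]
ee_rot: [3.141, -0.0, 1.568]
force: [1.2, 0.1, 0.5]
gripper_width: 0.0556
finger_force: 0.0
```

Emit:
{"method": "drive_tool", "body": {
  "increments": [
    [[0.29,-0.09,0],0],
    [[0.58,-0.18,0],0],
    [[0.867,-0.267,0],0]
  ]
}}

```text
time: 50.7
position: [0.5293, 0.1316, 0.3304]
ee_rot: [3.141, -0.0, 1.569]
force: [-0.4, 0.4, 0.2]
gripper_width: 0.0795
finger_force: 0.0
```

Emit:
{"method": "drive_tool", "body": {
  "increments": [
    [[0.27,-0.06,0.1],-0.19],
    [[0.54,-0.12,0.2],-0.38],
    [[0.812,-0.167,0.333],-0.57],
    [[0.812,-0.167,0.333],-0.76],
    [[0.812,-0.167,0.333],-0.801],
    [[0.812,-0.167,0.333],-0.801]
  ]
}}

```text
time: 51.3
position: [0.505, 0.2523, 0.2801]
ee_rot: [-3.141, -0.0, 2.199]
force: [-1.0, -0.5, -0.5]
gripper_width: 0.0879
finger_force: 0.0
```

Emit:
{"method": "drive_tool", "body": {
  "increments": [
    [[0,0,0.2],-0.132],
    [[0,0,0.5],-0.132],
    [[0,0,0.8],-0.132],
    [[0,0,0.867],-0.132],
    [[0,0,0.867],-0.132],
    [[0,0,0.867],-0.132]
  ]
}}

```text
time: 51.9
position: [0.5066, 0.252, 0.1521]
ee_rot: [3.139, 0.001, 2.3]
force: [-0.0, -0.1, 0.3]
gripper_width: 0.0879
finger_force: 0.0
```

```bash
python3 - <<'E'
from h import *
f=grab_frame("scene")["pixels"];d=cv2.absdiff(f,cv2.imread("pics/ref.png")).max(2)[170:300,235:375]
print("changed",(d>40).sum(),sense()["gripper_width"]);deltas([(.505,.2518,.059,2.304)])
E
```

```text
changed 1162 0.08767615404862356
at 51.95 [0.5068 0.2521 0.1526] yaw 2.3006
[ 0.007 -0.011  0.624 -0.004]
```

```bash
cat >> h.py <<'E'
def check(ref="pics/ref.png"):
    f=grab_frame("scene")["pixels"];r=cv2.imread(ref)
    for u,v in [(265,193),(291,205),(317,228),(341,245),(371,261)]:
        t=r[v-12:v+13,u-11:u+12];m=cv2.matchTemplate(f[v-22:v+23,u-21:u+22],t,cv2.TM_CCOEFF_NORMED)
        _,s,_,p=cv2.minMaxLoc(m);print((u,v),round(s,3),p[0]-10,p[1]-10)
E
python3 -c "
from h import *
check()"
```

```text
(265, 193) 0.999 0 0
(291, 205) 0.997 0 0
(317, 228) 0.958 0 0
(341, 245) 0.999 0 0
(371, 261) 0.999 0 0
```

All five are unmoved, so I'll close the collar.

Emit:
{"method": "drive_tool", "body": {
  "increments": [
    [[0.007,-0.011,0.2],0],
    [[0.007,-0.011,0.5],0],
    [[0.007,-0.011,0.62],0],
    [[0.007,-0.011,0.624],0],
    [[0.007,-0.011,0.624],0]
  ]
}}

```text
time: 52.5
position: [0.5045, 0.2516, 0.0582]
ee_rot: [3.14, 0.001, 2.301]
force: [-0.6, -0.7, -0.2]
gripper_width: 0.0879
finger_force: 0.0
```

Emit:
{"method": "drive_tool", "body": {
  "increments": [
    [[0,0,0],0],
    [[0,0,0],0],
    [[0,0,0],0],
    [[0,0,0],0],
    [[0,0,0],0],
    [[0,0,0],0],
    [[0,0,0],0],
    [[0,0,0],0],
    [[0,0,0],0],
    [[0,0,0],0]
  ],
  "gripper": 1,
  "squeeze": 45
}}

```text
time: 53.5
position: [0.5052, 0.2525, 0.0575]
ee_rot: [3.137, 0.001, 2.301]
force: [4.0, 5.7, -1.2]
gripper_width: 0.0534
finger_force: 45.0
```

Emit:
{"method": "drive_tool", "body": {
  "increments": [
    [[0,0,0],0.1],
    [[0,0,0],0.2],
    [[0,0,0],0.3],
    [[0,0,0],0.4],
    [[0,0,0],0.5],
    [[0,0,0],0.58],
    [[0,0,0],0.615],
    [[0,0,0],0.615],
    [[0,0,0],0.615],
    [[0,0,0],0.615]
  ]
}}

```text
time: 54.5
position: [0.5047, 0.2522, 0.0575]
ee_rot: [3.139, -0.001, 1.819]
force: [3.0, 4.6, 0.8]
gripper_width: 0.0538
finger_force: 45.0
```

Emit:
{"method": "drive_tool", "body": {
  "increments": [
    [[0,0,0],0],
    [[0,0,0],0],
    [[0,0,0],0],
    [[0,0,0],0],
    [[0,0,0],0],
    [[0,0,0],0],
    [[0,0,0],0],
    [[0,0,0],0]
  ],
  "gripper": 0
}}

```text
time: 55.3
position: [0.5034, 0.2511, 0.0568]
ee_rot: [-3.142, 0.0, 1.818]
force: [0.0, 0.5, 0.1]
gripper_width: 0.088
finger_force: 0.0
```

Emit:
{"method": "drive_tool", "body": {
  "increments": [
    [[0,0,-0.3],0],
    [[0,0,-0.6],0],
    [[0,0,-0.9],0],
    [[0,0,-1.0],0],
    [[0,0,-1],0],
    [[0,0,-1],0]
  ]
}}

```text
time: 55.9
position: [0.5029, 0.2509, 0.2062]
ee_rot: [-3.141, 0.0, 1.818]
force: [0.6, -0.5, 0.6]
gripper_width: 0.0877
finger_force: 0.0
```

```bash
python3 - <<'E'
from h import *
f=grab_frame("wrist");g=grab_frame("scene")
o=cv2.resize(g["pixels"][165:305,230:460],None,fx=2.2,fy=2.2,interpolation=3);t=f["pixels"][100:300,220:440]
c=np.zeros((o.shape[0],o.shape[1]+220,3),np.uint8);c[:,:o.shape[1]]=o;c[:200,o.shape[1]:]=t
cv2.imwrite("pics/end.png",c);check()
E
```

```text
(265, 193) 0.999 0 0
(291, 205) 0.997 0 0
(317, 228) 0.958 0 0
(341, 245) 0.999 0 0
(371, 261) 0.999 0 0
```

View pics/end.png

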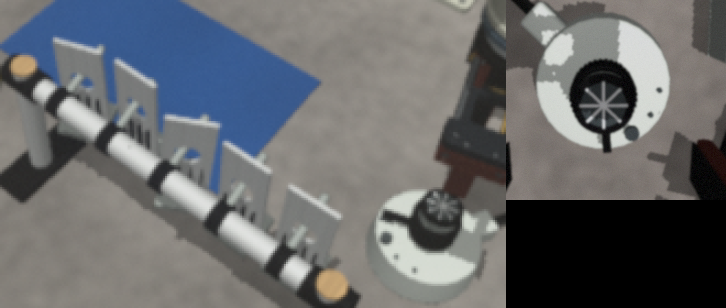

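The five brackets still hang. The pointer is back at the closed click, with the stud uncovered at crop (631,132), and the gripper is clear of everything.

```bash
python3 -c "
from workcell import *
print(finish_job())"
```

```text
the job is handed in; nothing more can be done
None
```

The job is handed in at about 56 s: I opened the ioniser to the stud click, hung all five brackets one to a peg (the peg 4 one had slid down its peg and tilted, so I re-hung it), and then turned the collar back to the closed click.

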